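# Ready the board and masking tape for painting

## Task

Get this pine board ready for painting: first swing the red folding hook all the way out and hang the roll of green masking tape on it, then stand the pine board upright on one of its short ends on the plywood stand, centred in front of the backrest with a broad face square against it, and leave it standing there. Leave the screw jar, the battery charger and the paint brush where they are.

Things in the scene. Friction and masses are not known exactly. Their poses are not given: they have to be found in the camera images.
- hook (a joint): red folding hook: level bar 8 mm thick, 14 mm high, 88 mm long, on a vertical hinge at the front of a plywood post. 0 = folded across the post's front (bar along the post's +y); 1.571 = fully out at its stop (bar along the post's -x); counter-clockwise from above. Stiff (0.08 N m), stays where left; starts at 0 to 0.25. Its last 8 mm (82 to 90 mm from the hinge) turn up, 12 mm above the bar
- hook_hinge (a point): on the hook's hinge axis at the bar's mid-height, 165 mm above the bench; fixed. Axes of the post: x to its back, y left seen from the front, z up. The post's board is 197 mm high, its front face at x = +14 mm, its side edges at y = -20 and +50 mm: the folded hook stands out 40 mm past the +y edge, with nothing behind or below it there but the base plate (14 mm high)
- hook_mid (a point): point on the hook's bar, 50 mm from the hinge axis, at the middle of the bar's height and thickness; turns with the hook: its y runs along the bar towards the free end, z is up
- tape_center (a point): centre of a roll of green masking tape: ring of 66 mm outside diameter, 20 mm high, with a hole about 50 mm across. Starts lying flat on the bench. Its z is the ring's axis. About 0.12 kg
- board_center (a point): centre of a pine board, 64 mm (x) by 160 mm (y) by 19 mm (z, thickness), 0.2 kg. Starts lying flat, 18 mm above the bench, on two black rubber strips
- strips: two black rubber strips fixed to the bench under the board, 18 mm high, 16 mm wide, 46 mm long (shorter than the board's width, running along x), centred 55 mm either side of the origin along y; the board's length lies along y; origin on the bench midway between them
- stand_spot (a point): spot for the board's centre on the painting stand's base plate: on the plate's top, 14 mm above the bench; x to the stand's back, y left seen from the front, z up. Plate: x = -50 to +80 mm, y = -60 to +60 mm. Backrest: upright batten 40 mm wide (y), 108 mm high, front face at x = +10 mm; narrower than the board, so fingers on the board's edges pass beside it
- jar: bystander: screw jar with a red lid, 66 mm across, 90 mm high; origin at the centre of its underside
- charger: bystander: black battery charger, 78 mm by 110 mm, 50 mm high; origin at the centre of its underside
- brush: bystander: paint brush lying on the bench, 50 mm wide, 262 mm long (y), 18 mm high; origin under its middle
Not all that is in view belongs to the job. What is shaped like the part that bears board_center but purple is not meant.

How it is judged:
By the outcome, as a careful person would: the job done as asked, in the order asked, and still so for the second after the job is handed in, with the robot touching nothing.
It also fails if it takes over 72 s, if anything falls off the work surface, if the arm or the gripper's body presses on something with over 40 N, if the wrist force passes 120 N, or if a joint passes its speed limit or range.

## Robot

A 7-joint arm with a two-finger parallel gripper is mounted at the origin on the work surface; the furniture and walls round the work are solid. World frame = base frame: x ahead of the robot, y to its left, z up, the work surface at z = 0. Lengths are in mm, angles in rad, forces in N, time in s.
With the tool pointing down it reaches from about 400 to 850 mm from the base axis. Payload 6.9 kg.
Tool frame: the origin (TCP) lies between the finger pads; the fingertips stand 8 mm ahead of it and the grasp point (between the pads) lies 11 mm behind it; z points along the fingers, y is the line along which they close (so a half turn about z gives the same grasp; the last joint's range is limited). The gripper opens to 85 mm and grips with 20 to 120 N. Pads are 22 mm wide; open, the fingers measure 114 mm over their backs; the gripper's body (76 mm by 85 mm) begins 54 mm behind the grasp point. The pads swing forward as they close: fully open they stand 13 mm farther back than shut.
Start: joints at [-1.091, 0.507, -0.238, 1.5, 0.126, 1.149, -0.155], TCP at [228.239, 581.823, 214.575] pointing down, gripper open.
Joint ranges: [-3.08, 3.08], [-0.24, 2.05], [-1.43, 1.35], [0, 2.5], [-1.52, 4.66], [0.17, 1.96], [-2.89, 2.89]. Speed limits (rad/s): [2.39, 2.39, 3.14, 3.14, 3.14, 3.14, 3.14].

## Interface

Orientations are given as [roll, pitch, yaw] about the fixed x, y, z axes, in that order (R = Rz(yaw) Ry(pitch) Rx(roll)).
In Python, from rig import env gives the robot as it stands. The module is installed in compiled form; this text tells all that it offers.
- The arm moves only by the tool apply_moves, never from a script. Its argument "commands" is a list that holds one entry, the list of rows, each a list of 5 numbers: the gripper command: -1 is shut, 1 is fully open, values between are in proportion, then the shift along the tool's x, y, z in mm, then the turn about the tool's z in degrees. A call has 1 to 8 rows; each row is the pose to reach, as a shift and turn from the pose commanded when the call began, along the tool's axes at that moment; what a row does not reach only later rows make up. A row lasts 1/10 s, in which the tool goes at most 50 mm and 8.59 degrees, less where a joint would pass 70% of its speed; a pose out of reach is approached as far as the arm can. A call with a gripper value outside its range is refused whole. The fingers move at their own pace and stop on an object; "force" is the grip in N (left out, the last holds). Time passes only in rows, so rows that repeat a pose let the fingers close. It gives the time, the measured TCP pose, the force, the opening and the grip force at its end, in the units of the state.
- env.read_state(): the state, without advancing time (a new reading comes with each control period).
- env.snapshot(name): name is "scene" or "side" or "wrist"; returns the picture (480x640x3 uint8, blue, green, red); there is no depth.
- env.calibration(name): a dict with "K" (3x3 intrinsics, pixels), "D" ([k1, k2, p1, p2, k3] as OpenCV has them; the pictures are not rectified), "rvec" (rotation vector, rad) and "tvec" (3), from world to camera coordinates, as OpenCV has them. Camera axes: x right, y down, z forward; pixel columns grow to the right and rows downward; lengths in mm; the calibration is good to about 2 mm. A picture is of the moment at which its call begins: read the wrist's pose just before it. calibration takes no time and is no camera call; for the wrist camera it gives the pose at the moment of the call.
- env.sign_off(): hands the job in; it is judged then, once.
The state is a dict: "time_s": time; "joint_pos": joint angles; "joint_vel": joint speeds; "joint_efforts": joint torques, N m; "tcp_pos": TCP position; "eef_rot": TCP orientation; "force": force on the tool from outside, world axes, zero at the start; "ft_torque": the same for the moment, N m; "gripper_width": finger opening in mm; "grasp_force": force on a finger pad.
Only numpy, scipy, OpenCV 4.12 (cv2) and the standard library are available. Lean on these libraries where they do the work, as an engineer would, in place of code of your own. Each camera call takes 0.05 s, during which the arm holds its last target. There are 200 camera calls.

## Working session

There is one attempt and no reset: what is moved stays moved. The work goes in short steps, Python scripts to look and compute and a tool call to move; the robot and the scene stay as the last step left them, time stands still between calls to the robot, and variables do not carry over. Pictures are saved under pics/ and viewed, at most 10 in all, crops included, and the job is handed in when it is done.

Besides the shell and the picture viewer there is one more tool, called after "Emit:" as a command line: name --argument value ..., lists and objects as JSON in quotes. apply_moves: Moves the arm, as the interface text tells. Its arguments: {"type":"object","properties":{"commands":{"type":"array","items":{"type":"array","items":{"type":"array","items":{"type":"number"}}}},"force":{"type":"number"}},"required":["commands"]}

```bash
mkdir -p pics
cat > h.py <<'E'
import numpy as np,cv2
from rig import env
from scipy.spatial.transform import Rotation as R
def cal(n):
    c=env.calibration(n);return [np.array(c[k],float) for k in("K","D","rvec","tvec")]
def ray(c,u,v):
    K,D,r,t=c;p=cv2.undistortPoints(np.array([[[u,v]]],float),K,D)[0,0]
    Rm=cv2.Rodrigues(r)[0];return -Rm.T@t.ravel(),Rm.T@np.array([p[0],p[1],1])
def onz(c,u,v,z):
    o,d=ray(c,u,v);return (o+d*(z-o[2])/d[2]).round(1)
def proj(c,P):
    return cv2.projectPoints(np.array(P,float).reshape(-1,1,3),c[2],c[3],c[0],c[1])[0].reshape(-1,2)
E
python3 - <<'E'
from h import *
for n in("scene","side","wrist"):
    print(n,[x.ravel().round(3).tolist() for x in cal(n)]);cv2.imwrite(f"pics/{n}0.png",env.snapshot(n))
s=env.read_state();print(s["tcp_pos"],s["eef_rot"],s["time_s"])
E
```

```text
scene [[606.252, 0.0, 333.279, 0.0, 606.252, 241.216, 0.0, 0.0, 1.0], [0.057, 0.0, 0.0, 0.0, 0.0], [1.904, -1.072, 0.61], [-249.005, 306.803, 1120.841]]
side [[499.228, 0.0, 320.559, 0.0, 499.228, 245.467, 0.0, 0.0, 1.0], [-0.002, 0.0, 0.0, 0.0, 0.0], [2.429, 0.613, -0.204], [-449.179, -100.745, 1771.954]]
wrist [[386.374, 0.0, 325.736, 0.0, 386.374, 240.177, 0.0, 0.0, 1.0], [-0.063, 0.0, 0.0, 0.0, 0.0], [-2.39, -1.63, -0.236], [-624.843, -36.722, 380.074]]
[228.11275088 581.43345476 213.90493452] [-3.14015882e+00  1.28145581e-05  2.76780572e+00] 0.15
```

View pics/scene0.png

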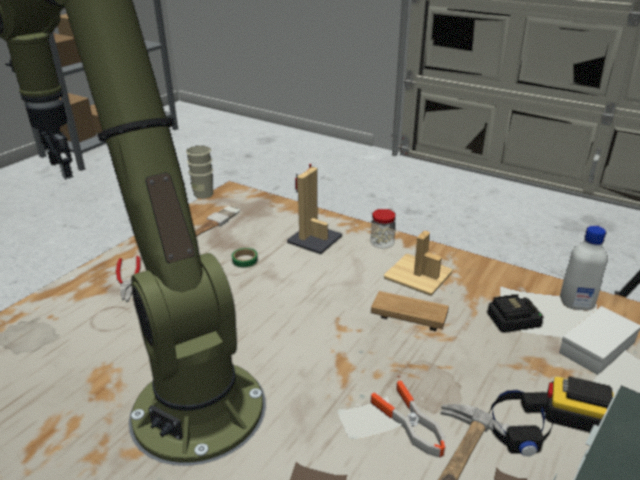

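View pics/side0.png

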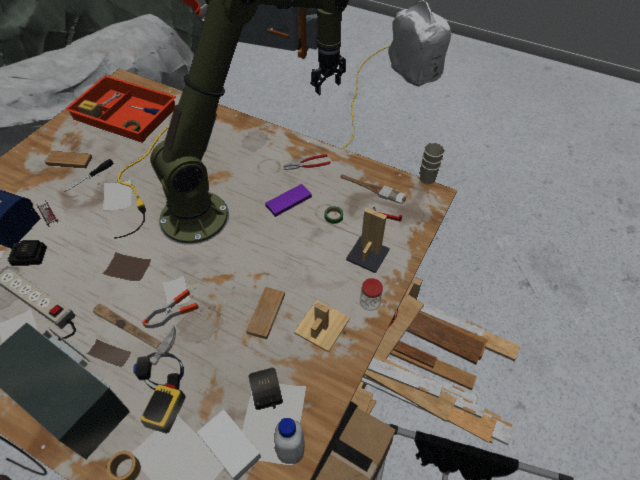

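The views show the board at side (266,312), stand (322,325), tape (333,214) and hook post (372,240). Now I'll zoom in.

Run:
```python
from h import *
a=cv2.imread("pics/side0.png");b=cv2.imread("pics/scene0.png")
A=cv2.resize(a[165:365,230:430],(600,600),interpolation=cv2.INTER_CUBIC)
B=cv2.resize(b[150:350,220:470],(750,600),interpolation=cv2.INTER_CUBIC)
cv2.imwrite("pics/za.png",A);cv2.imwrite("pics/zb.png",B)
c=cal("side")
for n,u,v,z in [("tape",333,214,10),("board",266,312,37),("postbase",369,252,14),("stand",322,325,14),("brush",375,188,5),("jar",371,300,40)]: print(n,onz(c,u,v,z))
```

```text
tape [431.2 239.6  10. ]
board [ 443.1 -220.9   37. ]
postbase [615.1 145.5  14. ]
stand [ 606.  -168.7   14. ]
brush [507.8 430.3   5. ]
jar [703.5 -35.   40. ]
```

View pics/za.png

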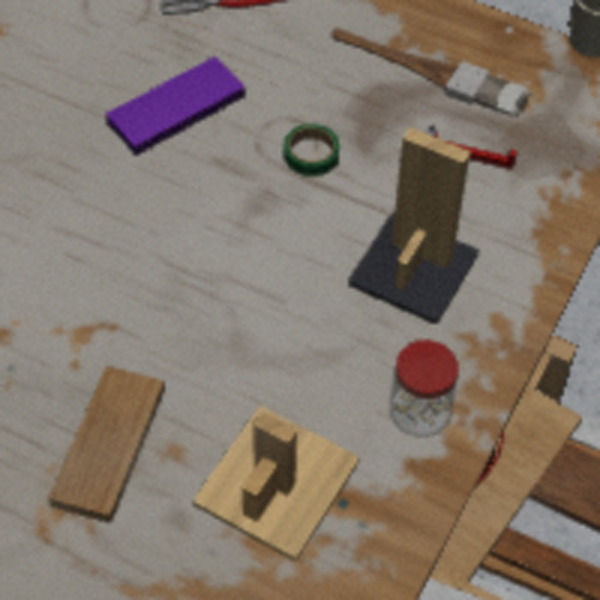

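View pics/zb.png

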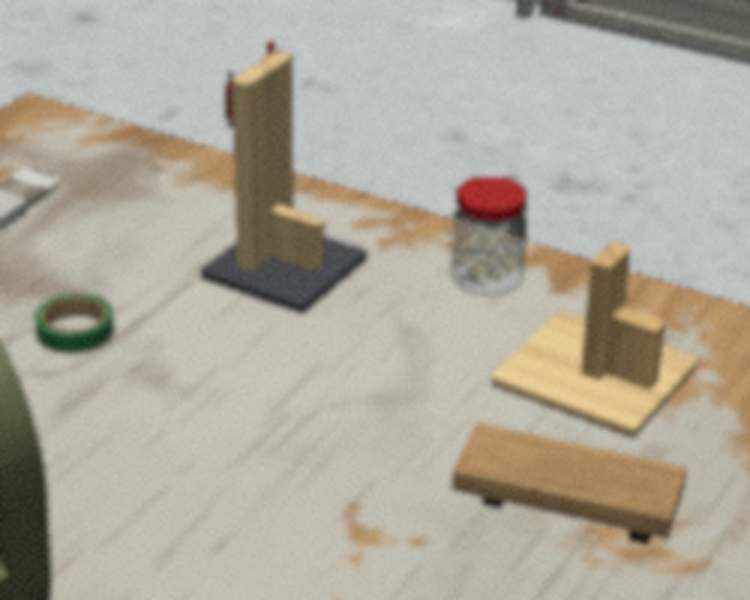

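The zooms show the post's front, with its hook, facing away from the side camera: brace at za (410,262), hook tip at za (515,158). The stand's brace also faces the side camera, so its front points the same way. Now to turn these corners into positions.

```bash
cat >> h.py <<'E'
def go(xyz,yaw=None):
    s=env.read_state();p=np.array(s["tcp_pos"]);M=R.from_euler("xyz",s["eef_rot"])
    y0=s["eef_rot"][2];t=0 if yaw is None else -np.degrees((yaw-y0+np.pi)%(2*np.pi)-np.pi)
    print("shift",M.inv().apply(np.array(xyz)-p).round(1),"turn",round(float(t),1),"| tcp",p.round(1),"yaw",round(y0,3),"t",round(s["time_s"],2),"j7",round(s["joint_pos"][6],2))
E
python3 - <<'E'
from h import *
c=cal("side")
f=lambda u,v,z:onz(c,230+(u+.5)/3-.5,165+(v+.5)/3-.5,z)[:2]
for n,z,pts in [("posttop",197,[(407,133),(467,157)]),("postplate",14,[(391,212),(478,251),(438,320),(350,284)]),("stand",14,[(262,408),(358,458),(297,556),(193,503)]),("board",37,[(110,367),(163,380),(105,518),(52,500)]),("tape",20,[(285,147),(339,147),(312,125),(312,170)]),("hooktip",165,[(512,160)]),("rest",122,[(258,415),(297,432)])]:
    print(n,[f(u,v,z).tolist() for u,v in pts])
cw=cal("wrist");o,d=ray(cw,320,240);M=R.from_euler("xyz",env.read_state()["eef_rot"]);print("cam in tool",M.inv().apply(o-env.read_state()["tcp_pos"]),M.inv().apply(d))
go([520,250,380],np.pi)
E
```

```text
posttop [[580.1, 159.9], [647.2, 159.5]]
postplate [[558.1, 195.1], [667.6, 191.2], [666.9, 85.1], [562.0, 82.7]]
stand [[552.4, -101.6], [665.7, -106.9], [661.4, -231.1], [544.3, -229.7]]
board [[396.9, -145.2], [453.3, -132.7], [484.3, -293.8], [428.5, -302.0]]
tape [[408.5, 219.3], [464.2, 249.4], [420.5, 264.9], [452.5, 203.1]]
hooktip [[681.9, 204.6]]
rest [[583.9, -166.5], [625.0, -165.3]]
cam in tool [  73.15472861    0.58748536 -160.1300701 ] [-0.28460207 -0.0145728   0.95865003]
shift [-392.8 -202.2 -165.8] turn -21.4 | tcp [228.1 581.4 213.9] yaw 2.768 t 0.15 j7 -0.15
```

```bash
python3 -c "
from h import *
go([570,240,340],np.pi/2)"
```

```text
shift [-443.  -193.2 -125.8] turn 68.6 | tcp [228.1 581.4 213.9] yaw 2.768 t 0.15 j7 -0.15
```

Emit:
apply_moves --commands '[[[1, -60, -20, -126, 17], [1, -105, -45, -126, 25], [1, -150, -65, -126, 34], [1, -195, -85, -126, 42], [1, -240, -105, -126, 50], [1, -290, -125, -126, 58], [1, -335, -145, -126, 68.6], [1, -380, -165, -126, 68.6]]]'

```text
time_s: 0.95
tcp_pos: [479.5, 331.2, 339.4]
eef_rot: [3.141, -0.0, 1.565]
force: [0.2, 0.8, 0.1]
gripper_width: 85.3
grasp_force: 0.0
```

```bash
python3 -c "
from h import *
go([570,240,340],np.pi/2)"
```

```text
shift [-90.7  91.1  -0.6] turn -0.4 | tcp [479.5 331.2 339.4] yaw 1.565 t 0.95 j7 -0.61
```

Emit:
apply_moves --commands '[[[-1, -40, 40, 0, 0], [-1, -85, 85, 0, 0], [-1, -91, 91, 0, 0], [-1, -91, 91, 0, 0]]]'

```text
time_s: 1.35
tcp_pos: [572.4, 236.3, 338.3]
eef_rot: [3.141, 0.003, 1.562]
force: [0.6, 0.2, 0.4]
gripper_width: 28.3
grasp_force: 0.0
```

Run:
```python
from h import *
c=env.calibration("wrist");im=env.snapshot("wrist");cv2.imwrite("pics/w1.png",im)
import pickle;pickle.dump(cal("wrist"),open("w1.pkl","wb"));go([570,240,340],np.pi/2)
```

```text
shift [ 0.6 -0.6 -1.6] turn -0.3 | tcp [570.6 239.4 338.4] yaw 1.566 t 1.4 j7 -0.39
```

View pics/w1.png

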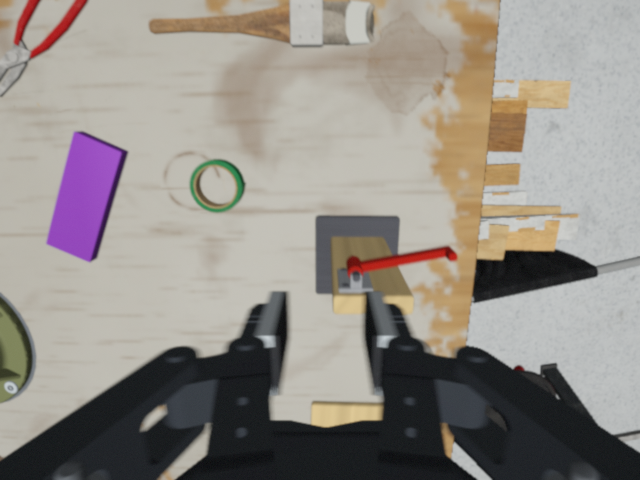

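The wrist view shows the hinge at about (354,268), the hook tip at (453,256), the tape centre at (217,185) and the post plate's front edge at (317..398,216).

Run:
```python
from h import *
import pickle;c=pickle.load(open("w1.pkl","rb"))
im=cv2.imread("pics/w1.png");h=cv2.cvtColor(im,cv2.COLOR_BGR2HSV)
m=((h[...,0]>50)&(h[...,0]<85)&(h[...,1]>120)).astype(np.uint8);m[300:]=0
y,x=np.nonzero(m);el=cv2.fitEllipse(cv2.convexHull(np.c_[x,y].astype(np.int32)));print("tape",el,onz(c,*el[0],12))
for n,u,v,z in [("hinge top",354,263,180),("hinge",354,267,172),("bar 372,265",372,265,172),("bar 440,253",440,253,172),("tip",453,255,184),("plateL",317,216,14),("plateR",398,216,14),("postTL",332,292,197),("postTR",410,291,197),("postbotTL",332,237,14)]: print(n,onz(c,u,v,z))
```

```text
tape ((216.4829559326172, 185.26771545410156), (50.07674026489258, 51.5353889465332), 90.52470397949219) [431.3 240.9  12. ]
hinge top [594.7 196.8 180. ]
hinge [595.3 190.  172. ]
bar 372,265 [611.5 191.9 172. ]
bar 440,253 [672.2 202.9 172. ]
tip [680.  205.1 184. ]
plateL [558.5 200.6  14. ]
plateR [662.7 200.2  14. ]
postTL [575.1 176.9 197. ]
postTR [641.5 177.4 197. ]
postbotTL [577.7 172.4  14. ]
```

Emit:
apply_moves --commands '[[[-1, -30, 48, 30, -0.3], [-1, -59, 96, 60, -0.3], [-1, -59, 96, 90, -0.3], [-1, -59, 96, 120, -0.3], [-1, -59, 96, 150, -0.3], [-1, -59, 96, 178, -0.3], [-1, -59, 96, 178, -0.3]]]'

```text
time_s: 2.1
tcp_pos: [663.4, 184.4, 157.9]
eef_rot: [-3.137, 0.0, 1.578]
force: [0.0, 0.8, 0.7]
gripper_width: -0.3
grasp_force: 0.0
```

Run:
```python
from h import *
cv2.imwrite("pics/w2.png",env.snapshot("wrist"));go([662,204,160],np.pi/2)
print(env.read_state()["force"],env.read_state()["gripper_width"])
```

```text
shift [19.7 -2.   0.3] turn 0.4 | tcp [664.1 184.4 160.3] yaw 1.578 t 2.15 j7 -0.22
[ 0.42752689 -0.97483731  0.92596307] 0.04020621523594355
```

View pics/w2.png

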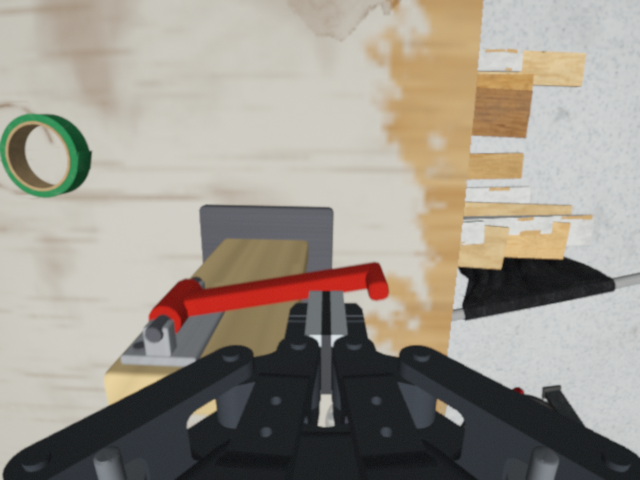

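The fingers are behind the bar: tips at (325,300), bar from (190,300) to (380,275). I'll push it round now.

Emit:
apply_moves --commands '[[[-1, 10, -2, 0, 0], [-1, 20, -2, 0, 0], [-1, 31, -5, 0, 0], [-1, 41, -10, 0, 0], [-1, 51, -17, 0, 0], [-1, 60, -26, 0, 0], [-1, 66, -37, 0, 0], [-1, 70, -46, 0, 0]]]'

```text
time_s: 2.95
tcp_pos: [617.6, 253.4, 161.2]
eef_rot: [-3.141, -0.0, 1.577]
force: [-0.5, 0.0, 0.1]
gripper_width: 0.3
grasp_force: 0.0
```

Emit:
apply_moves --commands '[[[-1, 1, -3, 0, 0], [-1, 1, -6, 0, 0], [-1, 1, -6, 0, 0]]]'

```text
time_s: 3.25
tcp_pos: [613.0, 253.0, 161.4]
eef_rot: [3.141, 0.0, 1.575]
force: [0.1, -0.1, -0.3]
gripper_width: -0.2
grasp_force: 0.0
```

Run:
```python
from h import *
cv2.imwrite("pics/w3.png",env.snapshot("wrist"));go([610,255,160],np.pi/2)
print(env.read_state()["force"])
im=cv2.imread("pics/w3.png");h=cv2.cvtColor(im,cv2.COLOR_BGR2HSV)
m=(((h[...,0]<8)|(h[...,0]>172))&(h[...,1]>150)&(h[...,2]>60)).astype(np.uint8)
n,l,s,ce=cv2.connectedComponentsWithStats(m);i=1+s[1:,4].argmax();y,x=np.nonzero(l==i)
c=cal("wrist");print(s[i])
for v in np.linspace(y.min()+3,y.max()-3,8).astype(int):
    xs=x[y==v];print(v,xs.min(),xs.max(),onz(c,xs.min(),v,172),onz(c,xs.max(),v,172))
```

```text
shift [ 2.1 -3.3  1.3] turn 0.2 | tcp [613.3 252.9 161.3] yaw 1.575 t 3.3 j7 -0.34
[ 0.08275317  0.11996216 -1.03514829]
[436 400  26  19 271]
403 436 443 [665.1 202.1 172. ] [668.4 202.1 172. ]
404 437 445 [665.6 201.5 172. ] [669.4 201.5 172. ]
406 436 449 [665.3 200.4 172. ] [671.5 200.3 172. ]
408 436 453 [665.4 199.2 172. ] [673.5 199.1 172. ]
409 436 454 [665.4 198.7 172. ] [674.1 198.5 172. ]
411 436 457 [665.5 197.5 172. ] [675.7 197.3 172. ]
413 439 459 [667.1 196.3 172. ] [676.8 196.1 172. ]
415 442 461 [668.7 195.1 172. ] [677.9 194.9 172. ]
```

Emit:
apply_moves --commands '[[[-1, 0, -2, 0, 0], [-1, 0, -4, 0, 0], [-1, 0, -5, 0, 0]]]'

```text
time_s: 3.6
tcp_pos: [608.0, 253.3, 161.1]
eef_rot: [-3.141, 0.0, 1.575]
force: [-0.1, -0.6, 0.5]
gripper_width: -0.1
grasp_force: 0.0
```

Emit:
apply_moves --commands '[[[-1, 0, -2, 0, 0], [-1, 0, -3, 0, 0], [-1, 0, -3, 0, 0]]]'

```text
time_s: 3.9
tcp_pos: [604.9, 253.6, 161.2]
eef_rot: [-3.142, -0.0, 1.576]
force: [0.0, 0.0, 0.5]
gripper_width: 0.1
grasp_force: 0.0
```

Run:
```python
from h import *
cv2.imwrite("pics/w4.png",env.snapshot("wrist"));go([610,255,160],np.pi/2)
```

```text
shift [1.4 5.  1.3] turn 0.3 | tcp [605.  253.6 161.3] yaw 1.576 t 3.95 j7 -0.35
```

View pics/w4.png

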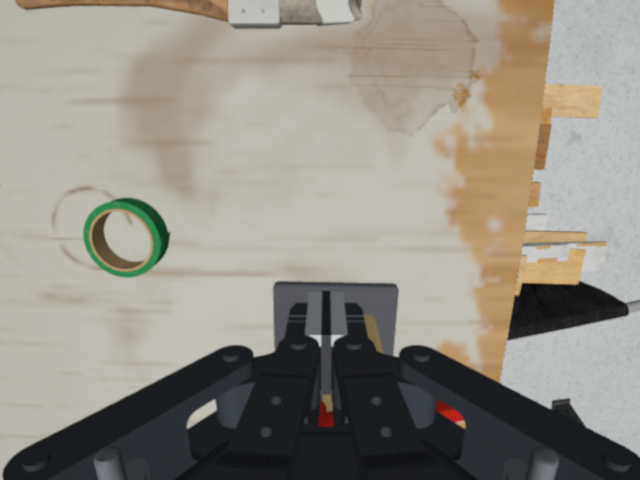

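Run:
```python
from h import *
c=cal("wrist");p=np.array(env.read_state()["tcp_pos"])
print("tcp tip",proj(c,[p,p-[0,0,8]]))
H=np.array([595.5,190,172]);
for a in (0,.1,.18,.3,.6):
    d=np.array([np.cos(a),np.sin(a),0]);print(a,proj(c,[H,H+60*d,H+75*d,H+86*d+[0,0,12]]).round().tolist())
im=cv2.imread("pics/w4.png");h=cv2.cvtColor(im,cv2.COLOR_BGR2HSV)
m=(((h[...,0]<8)|(h[...,0]>172))&(h[...,1]>150)&(h[...,2]>60)).astype(np.uint8)
n,l,s,ce=cv2.connectedComponentsWithStats(m);print(s[1:])
# scene/side red now
for nm,(x0,y0) in(("side",(340,190)),("scene",(270,150))):
    I=env.snapshot(nm);C=cal(nm);cv2.imwrite(f"pics/{nm}5.png",I)
    h=cv2.cvtColor(I,cv2.COLOR_BGR2HSV);m=(((h[...,0]<8)|(h[...,0]>172))&(h[...,1]>150)&(h[...,2]>60)).astype(np.uint8)
    n,l,s,ce=cv2.connectedComponentsWithStats(m[y0:y0+70,x0:x0+90]);print(nm,(s[1:]+[x0,y0,0,0,0]).tolist())
    for a in(0,.18,.6,1.2,1.57): print(a,proj(C,[H,H+86*np.array([np.cos(a),np.sin(a),0])+[0,0,12]]).round().tolist())
```

```text
tcp tip [[326.40166664 294.81953956]
 [326.38246926 287.69581364]]
0 [[306.0, 425.0], [431.0, 425.0], [461.0, 424.0], [493.0, 443.0]]
0.1 [[306.0, 425.0], [431.0, 415.0], [463.0, 412.0], [495.0, 428.0]]
0.18 [[306.0, 425.0], [431.0, 407.0], [462.0, 402.0], [496.0, 416.0]]
0.3 [[306.0, 425.0], [429.0, 395.0], [460.0, 386.0], [494.0, 397.0]]
0.6 [[306.0, 425.0], [415.0, 365.0], [444.0, 349.0], [475.0, 351.0]]
[[318 401  17  26 284]
 [436 400  28  23 316]]
side [[385, 214, 17, 6, 38]]
0 [[373.0, 210.0], [399.0, 217.0]]
0.18 [[373.0, 210.0], [401.0, 214.0]]
0.6 [[373.0, 210.0], [401.0, 205.0]]
1.2 [[373.0, 210.0], [393.0, 194.0]]
1.57 [[373.0, 210.0], [385.0, 189.0]]
scene []
0 [[292.0, 180.0], [311.0, 163.0]]
0.18 [[292.0, 180.0], [305.0, 162.0]]
0.6 [[292.0, 180.0], [292.0, 161.0]]
1.2 [[292.0, 180.0], [274.0, 164.0]]
1.57 [[292.0, 180.0], [265.0, 168.0]]
```

Run:
```python
from h import *
import pickle
c1=pickle.load(open("w1.pkl","rb"));cn=cal("wrist");s=env.read_state()
# w2 camera: same orientation nearly, shift the tool
Rm=cv2.Rodrigues(cn[2])[0];o=-Rm.T@cn[3].ravel();dy=1.578-s["eef_rot"][2]
Z=R.from_euler("z",dy).as_matrix();p2=np.array([664.1,184.4,160.3])
o2=p2+Z@(o-np.array(s["tcp_pos"]));R2=Rm@Z.T
c2=[cn[0],cn[1],cv2.Rodrigues(R2)[0],(-R2@o2).reshape(3,1)]
pickle.dump(c2,open("w2.pkl","wb"))
def tri(a,b):
    (o1,d1),(o2,d2)=ray(c1,*a),ray(c2,*b);A=np.c_[d1,-d2];t=np.linalg.lstsq(A,o2-o1,rcond=None)[0]
    P,Q=o1+t[0]*d1,o2+t[1]*d2;return ((P+Q)/2).round(1),np.linalg.norm(P-Q).round(1)
print("tip",tri((453,250),(379,265)),"plateFL",tri((317,216),(201,206)),"plateFR",tri((398,216),(333,208)))
for im,(x0,y0,x1,y1) in(("w1",(335,235,470,290)),("w2",(140,250,400,345))):
    I=cv2.imread(f"pics/{im}.png")
    h=cv2.cvtColor(I,cv2.COLOR_BGR2HSV);m=(((h[...,0]<8)|(h[...,0]>172))&(h[...,1]>150)&(h[...,2]>60))[y0:y1,x0:x1]
    ys,xs=np.nonzero(m);
    for u in np.linspace(xs.min(),xs.max(),12).astype(int): 
        v=ys[xs==u];print(im,u+x0,v.min()+y0,v.max()+y0)
```

```text
tip (array([685.9, 202.7, 167. ]), np.float64(2.6)) plateFL (array([557.8, 194.4,  -1. ]), np.float64(5.3)) plateFR (array([670.7, 187.3, -29.7]), np.float64(5.3))
w1 347 261 265
w1 356 257 270
w1 366 261 270
w1 376 259 269
w1 386 257 267
w1 396 256 265
w1 406 255 262
w1 416 253 260
w1 426 251 259
w1 436 249 257
w1 446 248 255
w1 456 255 258
w2 150 314 319
w2 171 290 318
w2 193 280 315
w2 214 288 311
w2 236 285 308
w2 258 281 305
w2 279 278 302
w2 301 274 299
w2 323 271 291
w2 344 268 290
w2 366 265 287
w2 388 291 292
```

Run:
```python
from h import *
import pickle
c=pickle.load(open("w2.pkl","rb"));c[3]=c[3].ravel()
# picture was taken with tcp about (663.4,184.4,158)
Rm=cv2.Rodrigues(c[2])[0];o=-Rm.T@c[3]+[-.7,0,-2.3];c[3]=-Rm@o
for z in (172,):
  for u,v in((236,308),(258,305),(301,299),(344,290),(366,287)): print(z,"topback",onz(c,u,v,z))
for u,v in((236,285),(301,274),(366,265)): print("botfront",onz(c,u,v,158))
print("plateF",onz(c,201,206,14),onz(c,333,208,14))
print("post top L corner",onz(c,107,377,197), "hinge pin",onz(c,155,320,180))
print("tip at 189..",onz(c,379,293,184))
c4=cal("wrist");print("plate w4",onz(c4,274,283,14),onz(c4,397,285,14),"tape",onz(c4,126,235,20),onz(c4,123,240,0))
```

```text
172 topback [625.5 184.4 172. ]
172 topback [634.8 185.9 172. ]
172 topback [652.8 188.8 172. ]
172 topback [670.5 193.  172. ]
172 topback [679.5 194.4 172. ]
botfront [622.7 188.8 158. ]
botfront [652.  194.4 158. ]
botfront [680.7 198.9 158. ]
plateF [562.4 195.3  14. ] [668.8 194.3  14. ]
post top L corner [580.5 167.2 197. ] hinge pin [594.1 182.5 180. ]
tip at 189.. [683.2 197.2 184. ]
plate w4 [560.5 196.8  14. ] [666.4 195.5  14. ] tape [440.  240.9  20. ] [425.7 230.6   0. ]
```

Run:
```python
from h import *
c=cal("wrist")
I=cv2.imread("pics/w4.png");h=cv2.cvtColor(I,cv2.COLOR_BGR2HSV);m=(((h[...,0]<8)|(h[...,0]>172))&(h[...,1]>150)&(h[...,2]>60))
for u in range(436,466,4):
    v=np.nonzero(m[380:440,u])[0]+380;print(u,v.min(),v.max())if len(v) else 0
H=np.array([597.5,182.5,0])
for a in(0,.08,.17,.25):
    d=np.array([np.cos(a),np.sin(a),0]);n=np.array([-d[1],d[0],0])
    print(a,"botfront",proj(c,[H+r*d+4*n+[0,0,158] for r in(60,70,80)]).round().tolist(),"topback",proj(c,[H+r*d-4*n+[0,0,172] for r in(60,70,80)]).round().tolist())
cv2.imwrite("pics/crop.png",cv2.resize(np.hstack([cv2.imread("pics/w2.png")[230:350,140:400],I[230:440,200:500][90:]]),None,fx=1.4,fy=1.4) if 0 else np.vstack([cv2.resize(cv2.imread("pics/w2.png")[240:340,250:410],(640,400),interpolation=cv2.INTER_CUBIC)]))
```

```text
436 405 410
440 401 413
444 404 416
448 406 418
452 408 421
456 410 421
460 414 420
0 botfront [[427.0, 411.0], [446.0, 410.0], [465.0, 410.0]] topback [[432.0, 443.0], [452.0, 443.0], [472.0, 443.0]]
0.08 botfront [[427.0, 403.0], [446.0, 402.0], [465.0, 400.0]] topback [[433.0, 436.0], [454.0, 434.0], [474.0, 432.0]]
0.17 botfront [[426.0, 395.0], [445.0, 392.0], [465.0, 389.0]] topback [[434.0, 427.0], [455.0, 424.0], [475.0, 421.0]]
0.25 botfront [[424.0, 387.0], [443.0, 383.0], [463.0, 378.0]] topback [[434.0, 419.0], [454.0, 415.0], [475.0, 410.0]]
```

View pics/crop.png

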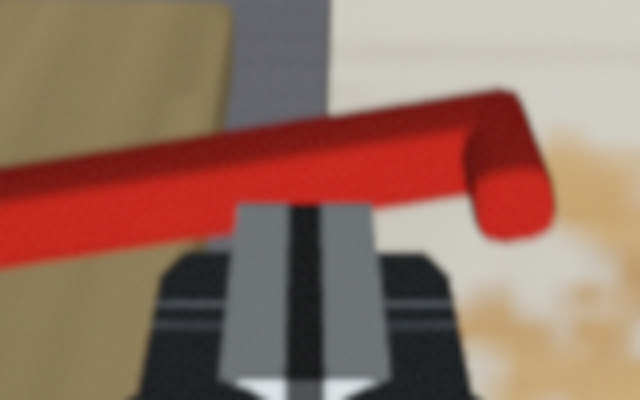

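The crop shows the fingertips riding over the bar's top face, so they sit higher than I assumed and the hook did not move. I'll go back behind the bar and come in 20 mm lower.

Emit:
apply_moves --commands '[[[-1, 0, 0, -45, 0], [-1, -20, 32, -45, 0], [-1, -50, 64, -45, 0], [-1, -83, 64, -45, 0], [-1, -83, 64, -20, 0], [-1, -83, 64, 5, 0], [-1, -83, 64, 21, 0], [-1, -83, 64, 21, 0]]]'

```text
time_s: 4.85
tcp_pos: [669.3, 170.3, 139.1]
eef_rot: [-3.141, 0.001, 1.575]
force: [-0.2, 0.4, 1.6]
gripper_width: -0.1
grasp_force: 0.0
```

Run:
```python
from h import *
I=env.snapshot("wrist");cv2.imwrite("pics/w6.png",I);go([669,170,140],np.pi/2);print(env.read_state()["force"])
h=cv2.cvtColor(I,cv2.COLOR_BGR2HSV);m=(((h[...,0]<8)|(h[...,0]>172))&(h[...,1]>150)&(h[...,2]>60))
for u in range(140,400,20):
    v=np.nonzero(m[200:360,u])[0]+200
    if len(v):print(u,v.min(),v.max())
```

```text
shift [-0.5 -0.5 -0.3] turn 0.3 | tcp [669.5 170.5 139.7] yaw 1.575 t 4.9 j7 -0.2
[ 0.73262816 -0.39410208  0.0431923 ]
140 272 319
160 266 303
180 274 300
200 270 297
220 267 294
240 264 291
260 261 288
280 257 285
300 254 281
320 251 278
340 248 274
360 245 280
380 269 279
```

Emit:
apply_moves --commands '[[[-1, 10, -1, 0, 0], [-1, 20, -2, 0, 0], [-1, 30, -4, 0, 0], [-1, 40, -9, 0, 0], [-1, 50, -16, 0, 0], [-1, 60, -25, 0, 0], [-1, 68, -35, 0, 0], [-1, 74, -45, 0, 0]]]'

```text
time_s: 5.7
tcp_pos: [623.1, 246.0, 140.4]
eef_rot: [3.141, -0.001, 1.577]
force: [2.5, -0.7, -0.8]
gripper_width: -0.0
grasp_force: 0.8
```

Emit:
apply_moves --commands '[[[-1, 2, -6, 0, 0], [-1, 2, -10, 0, 0], [-1, 2, -12, 0, 0]]]'

```text
time_s: 6.0
tcp_pos: [616.6, 248.0, 141.1]
eef_rot: [3.131, -0.003, 1.576]
force: [19.0, 3.5, -10.4]
gripper_width: 0.1
grasp_force: 9.5
```

Run:
```python
from h import *
I=env.snapshot("wrist");cv2.imwrite("pics/w7.png",I);go([600,170,140],np.pi/2);print(env.read_state()["force"])
h=cv2.cvtColor(I,cv2.COLOR_BGR2HSV);m=(((h[...,0]<8)|(h[...,0]>172))&(h[...,1]>150)&(h[...,2]>60))
c=cal("wrist")
for v in range(200,400,15):
    u=np.nonzero(m[v])[0]
    if len(u):print(v,u.min(),u.max(),onz(c,u.min(),v,172),onz(c,u.max(),v,172))
```

```text
shift [-78.  -17.1   0.6] turn 0.3 | tcp [616.8 248.1 141. ] yaw 1.575 t 6.05 j7 -0.33
[16.14328121  5.09079282 -8.92627605]
260 276 288 [598.4 275.5 172. ] [602.6 275.5 172. ]
275 269 291 [595.7 269.8 172. ] [603.6 269.8 172. ]
290 265 291 [594. 264. 172.] [603.5 264.  172. ]
305 270 292 [595.6 258.  172. ] [603.7 258.  172. ]
320 271 287 [595.7 251.8 172. ] [601.7 251.8 172. ]
335 271 285 [595.5 245.5 172. ] [600.8 245.5 172. ]
350 272 276 [595.6 239.  172. ] [597.1 239.  172. ]
```

Emit:
apply_moves --commands '[[[-1, 0, 22, 0, 0], [-1, 0, 22, -50, 0], [-1, 0, 22, -100, 0], [1, -2, -28, -110, 0], [1, -5, -78, -110, 0], [1, -8, -128, -110, 0], [1, -10, -178, -90, 0], [1, -10, -184, -50, 0]]]'

```text
time_s: 6.85
tcp_pos: [424.6, 236.9, 192.8]
eef_rot: [3.138, -0.005, 1.578]
force: [1.4, 1.5, -0.5]
gripper_width: 72.7
grasp_force: 0.0
```

Emit:
apply_moves --commands '[[[1, 0, 0, 50, 0], [1, 0, 0, 80, 0], [1, 0, 0, 80, 0]]]'

```text
time_s: 7.15
tcp_pos: [425.0, 234.6, 107.3]
eef_rot: [-3.135, 0.003, 1.576]
force: [-0.8, -0.3, 0.2]
gripper_width: 85.3
grasp_force: 0.0
```

```bash
cat >> h.py <<'E'
def tape(I,c,z=20):
    h=cv2.cvtColor(I,cv2.COLOR_BGR2HSV)
    m=((h[...,0]>50)&(h[...,0]<85)&(h[...,1]>120)).astype(np.uint8)
    n,l,s,ce=cv2.connectedComponentsWithStats(m);i=1+s[1:,4].argmax();y,x=np.nonzero(l==i)
    hull=cv2.convexHull(np.c_[x,y].astype(np.int32)).reshape(-1,2)
    P=np.array([onz(c,*p,z)[:2] for p in hull],np.float32)
    print("tape",s[i],"box",P.min(0),P.max(0),"circ",cv2.minEnclosingCircle(P))
E
python3 - <<'E'
from h import *
c=cal("wrist");I=env.snapshot("wrist");cv2.imwrite("pics/w8.png",I);tape(I,c);tape(I,c,0);go([433,238,20],np.pi/2);print(env.read_state()["force"])
I=env.snapshot("side");tape(I,cal("side"),10)
E
```

```text
tape [ 295  185   98   97 1860] box [403.5 204.7] [468.3 271.1] circ ((435.00494384765625, 237.7892303466797), 33.316368103027344)
tape [ 295  185   98   97 1860] box [401.8 196.3] [471.8 268.1] circ ((435.8132019042969, 232.09690856933594), 36.01026153564453)
shift [ 2.9  6.6 89.4] turn 0.3 | tcp [426.7 235.2 109.4] yaw 1.576 t 7.2 j7 -0.46
[ 0.77140342 -0.41512245  0.22783507]
tape [326 216  16   7  41] box [413.7 204.2] [464.5 236.5] circ ((439.1286315917969, 227.96409606933594), 26.76897430419922)
```

Emit:
apply_moves --commands '[[[1, 3, 9, 0, 0.3], [1, 3, 9, 30, 0.3], [1, 3, 9, 60, 0.3], [1, 3, 9, 80, 0.3], [1, 3, 9, 95, 0.3], [1, 3, 9, 100, 0.3], [1, 3, 9, 100, 0.3]]]'

```text
time_s: 7.95
tcp_pos: [438.2, 239.2, 10.8]
eef_rot: [3.141, -0.001, 1.57]
force: [0.3, 0.2, -0.0]
gripper_width: 85.2
grasp_force: 0.0
```

Run:
```python
from h import *
c=cal("wrist");I=env.snapshot("wrist");cv2.imwrite("pics/w9.png",I);tape(I,c);go([435.5,238,5],np.pi/2);print(env.read_state()["force"])
```

```text
tape [ 244  227  154  146 5358] box [402.4 204.8] [468.6 273.2] circ ((434.7205505371094, 238.8563690185547), 34.433128356933594)
shift [-1.2 -2.8  6.2] turn -0.0 | tcp [438.3 239.2  11.2] yaw 1.57 t 8.0 j7 -0.43
[ 0.77666894 -0.6188413   0.53336496]
```

View pics/w9.png

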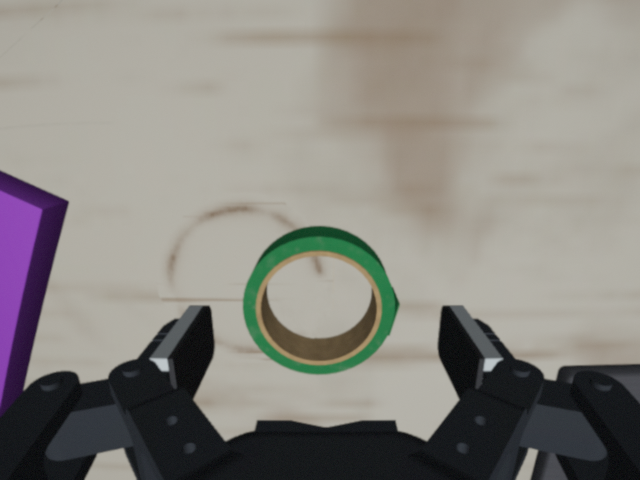

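The open pads stand symmetrically about the tape, at (212,310) and (440,310), still well above it. I'll lower in steps and watch the force.

Emit:
apply_moves --commands '[[[1, -1, -3, 4, 0], [1, -1, -3, 8, 0], [1, -1, -3, 11, 0], [1, -1, -3, 11, 0]]]'

```text
time_s: 8.4
tcp_pos: [434.0, 237.6, -1.0]
eef_rot: [-3.141, 0.0, 1.571]
force: [0.4, -0.1, -0.3]
gripper_width: 85.4
grasp_force: 0.0
```

Emit:
apply_moves --commands '[[[1, 0, 0, 2, 0], [1, 0, 0, 4, 0], [1, 0, 0, 4, 0]]]'

```text
time_s: 8.7
tcp_pos: [434.0, 237.6, -5.1]
eef_rot: [-3.141, 0.0, 1.57]
force: [-0.4, -0.4, 0.2]
gripper_width: 85.7
grasp_force: 0.0
```

Run:
```python
from h import *
c=cal("wrist");p=np.array(env.read_state()["tcp_pos"])
for u,v,w in((212,307,-42.6),(440,307,42.6),(212,345,-42.6),(440,345,42.6),(161,362,-42.6)):
    o,d=ray(c,u,v);print(u,v,((o+d*(p[0]+w-o[0])/d[0])-p).round(1))
```

```text
212 307 [-42.6   8.9  30.4]
440 307 [42.6  8.3 29.3]
212 345 [-42.6  -4.5  34.9]
440 345 [42.6 -5.2 33.8]
161 362 [-42.6  15.6  75.6]
```

Intersecting the pad-tip pixels with the known 85 mm opening puts the open fingertips about 30 mm behind the TCP. That explains the earlier miss, so I'll go lower.

Emit:
apply_moves --commands '[[[1, 1, 0, 5, 0], [1, 1, 0, 10, 0], [1, 1, 0, 14, 0], [1, 1, 0, 15, 0], [1, 1, 0, 15, 0]]]'

```text
time_s: 9.2
tcp_pos: [433.9, 238.5, -20.1]
eef_rot: [-3.141, 0.0, 1.57]
force: [1.0, -0.5, 0.5]
gripper_width: 85.4
grasp_force: 0.0
```

Emit:
apply_moves --commands '[[[0.5, 0, 0, 0, 0], [0.4, 0, 0, 0, 0], [0.2, 0, 0, 0, 0], [0.2, 0, 0, 0, 0], [0.2, 0, 0, 0, 0]]]' --force 20

```text
time_s: 9.7
tcp_pos: [434.3, 238.7, -19.5]
eef_rot: [3.141, -0.0, 1.57]
force: [-0.4, -0.2, 6.0]
gripper_width: 65.0
grasp_force: 22.2
```

Emit:
apply_moves --commands '[[[0.2, 0, 0, -20, 0], [0.2, 0, 0, -60, 0], [0.2, 0, 0, -105, 0], [0.2, 0, 0, -150, 0], [0.2, 10, 0, -190, 0], [0.2, 50, 15, -210, 0], [0.2, 70, 55, -210, 0], [0.2, 70, 95, -210, 0]]]'

```text
time_s: 10.5
tcp_pos: [528.9, 313.9, 191.1]
eef_rot: [3.141, -0.004, 1.577]
force: [-0.7, 1.1, -1.0]
gripper_width: 65.0
grasp_force: 23.4
```

Run:
```python
from h import *
go([599.5,263,190],np.pi/2)
```

```text
shift [-51.4  70.3   1. ] turn 0.4 | tcp [528.9 313.9 191.1] yaw 1.577 t 10.5 j7 -0.49
```

Emit:
apply_moves --commands '[[[0.2, 0, 35, 0, 0.4], [0.2, -15, 69, 0, 0.4], [0.2, -35, 69, 0, 0.4], [0.2, -50, 69, 0, 0.4], [0.2, -50, 69, 0, 0.4], [0.2, -50, 69, 0, 0.4]]]'

```text
time_s: 11.1
tcp_pos: [597.2, 259.3, 190.6]
eef_rot: [-3.141, -0.001, 1.564]
force: [-0.3, 0.3, -0.9]
gripper_width: 64.9
grasp_force: 23.4
```

Run:
```python
from h import *
c=cal("wrist");I=env.snapshot("wrist");cv2.imwrite("pics/w10.png",I);p=np.array(env.read_state()["tcp_pos"]);tape(I,c,p[2]+39.5);tape(I,c,p[2]+29.5);go([599.5,263,152.5],np.pi/2)
h=cv2.cvtColor(I,cv2.COLOR_BGR2HSV);m=(((h[...,0]<8)|(h[...,0]>172))&(h[...,1]>150)&(h[...,2]>60))
for v in range(200,440,12):
    u=np.nonzero(m[v,200:450])[0]+200
    if len(u):print(v,u.min(),u.max(),onz(c,u.min(),v,172),onz(c,u.max(),v,172))
```

```text
tape [ 234  246  185  175 8244] box [564.  224.7] [629.7 294.8] circ ((597.0, 259.76263427734375), 35.174320220947266)
tape [ 234  246  185  175 8244] box [561.2 215.8] [632.4 291.7] circ ((596.9999389648438, 253.76683044433594), 38.085357666015625)
shift [ 2.8  2.4 38.2] turn -0.3 | tcp [597.1 260.1 190.6] yaw 1.565 t 11.15 j7 -0.37
284 324 335 [595.9 256.7 172. ] [601.4 256.7 172. ]
296 323 337 [595.4 250.2 172. ] [602.4 250.1 172. ]
308 323 337 [595.3 243.5 172. ] [602.5 243.4 172. ]
320 323 337 [595.2 236.6 172. ] [602.5 236.6 172. ]
332 323 337 [595.2 229.7 172. ] [602.5 229.6 172. ]
344 323 337 [595.1 222.5 172. ] [602.5 222.5 172. ]
356 323 336 [595.  215.2 172. ] [602.  215.1 172. ]
368 323 336 [595.  207.7 172. ] [602.  207.6 172. ]
```

View pics/w10.png

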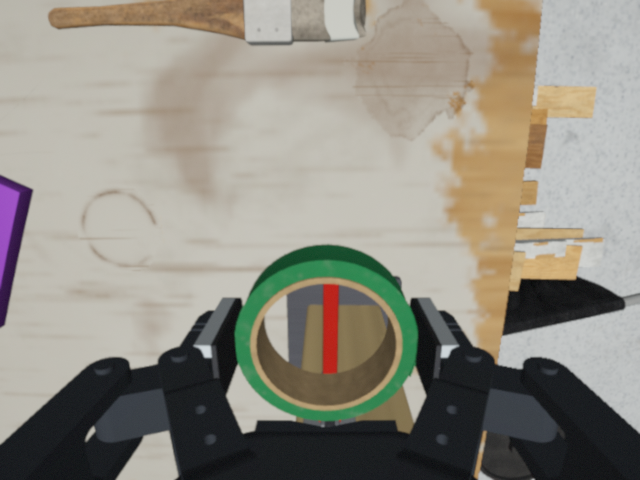

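The picture shows the ring held level, with the bar seen through its hole at (323..337, 284..370). I'll lower it onto the bar and then run the tilting arc.

Emit:
apply_moves --commands '[[[0.2, 3, 2, 8, 0], [0.2, 3, 2, 16, 0], [0.2, 3, 2, 24, 0], [0.2, 3, 2, 30, 0], [0.2, 3, 2, 35, 0], [0.2, 3, 2, 37, 0], [0.2, 3, 2, 37, 0]]]'

```text
time_s: 11.85
tcp_pos: [600.1, 261.5, 152.9]
eef_rot: [-3.141, 0.0, 1.563]
force: [0.8, 0.2, -0.6]
gripper_width: 64.7
grasp_force: 23.4
```

Run:
```python
from h import *
print(env.read_state()["force"]);go([599.2,263,152.5],np.pi/2)
```

```text
[ 0.83086599  0.18067589 -0.5557617 ]
shift [ 1.5 -0.9  0.4] turn -0.4 | tcp [600.1 261.5 152.9] yaw 1.563 t 11.85 j7 -0.37
```

Emit:
apply_moves --commands '[[[0.2, 1, -1, 3, 0], [0.2, 2, -1, 7, 0], [0.2, 2, -1, 10, 0], [0.2, 2, -1, 14, 0], [0.2, 2, -1, 14, 0]]]'

```text
time_s: 12.35
tcp_pos: [599.5, 264.4, 139.1]
eef_rot: [3.141, -0.001, 1.564]
force: [1.8, 1.9, 3.5]
gripper_width: 64.9
grasp_force: 24.4
```

Run:
```python
from h import *
c=cal("wrist");I=env.snapshot("wrist");p=np.array(env.read_state()["tcp_pos"]);tape(I,c,p[2]+39.5)
```

```text
tape [ 233  251  187  177 6585] box [565.8 226.5] [633.  298.2] circ ((599.4318237304688, 261.0792541503906), 37.194026947021484)
```

```bash
cat >> h.py <<'E'
def pred(c,C,th):
    a=np.linspace(0,2*np.pi,60);d=np.array([0,np.cos(th),-np.sin(th)]);n=np.array([0,np.sin(th),np.cos(th)])
    P=[C+33*(np.cos(t)*d+np.sin(t)*np.array([1,0,0]))+h*n for t in a for h in(-10,10)]
    q=proj(c,P);return q.min(0).round(),q.max(0).round()
def box(I):
    h=cv2.cvtColor(I,cv2.COLOR_BGR2HSV);m=((h[...,0]>50)&(h[...,0]<85)&(h[...,1]>100)&(h[...,2]>30)).astype(np.uint8)
    n,l,s,ce=cv2.connectedComponentsWithStats(m);i=1+s[1:,4].argmax();print("green",s[i][:2],s[i][:2]+s[i][2:4],s[i][4])
def tilt():
    p=np.array(env.read_state()["tcp_pos"]);c=cal("wrist");I=env.snapshot("wrist");box(I)
    for t in(0,10,20,30,45,60,75,90): print(t,*pred(c,p+[0,0,29.5],np.radians(t)))
E
python3 - <<'E'
from h import *
box(cv2.imread("pics/w10.png"));tilt()
E
```

```text
green [234 246] [419 422] 8604
green [234 251] [420 428] 6929
0 [234. 237.] [420. 417.]
10 [234. 238.] [419. 422.]
20 [234. 239.] [420. 426.]
30 [234. 237.] [420. 426.]
45 [234. 238.] [419. 423.]
60 [234. 246.] [419. 426.]
75 [235. 257.] [418. 422.]
90 [236. 271.] [417. 409.]
```

Emit:
apply_moves --commands '[[[0.2, -1, 0, 4, 0], [0.2, -2, 0, 7, 0], [0.2, -4, 0, 10, 0], [0.2, -6, 0, 13, 0], [0.2, -6, 0, 13, 0]]]'

```text
time_s: 12.95
tcp_pos: [599.0, 256.8, 125.7]
eef_rot: [-3.141, 0.001, 1.563]
force: [0.8, 1.2, 4.1]
gripper_width: 65.0
grasp_force: 24.7
```

Run:
```python
from h import *
tilt();print(env.read_state()["tcp_pos"])
```

```text
green [232 257] [422 428] 7204
0 [234. 237.] [419. 417.]
10 [234. 238.] [419. 422.]
20 [234. 239.] [419. 426.]
30 [234. 237.] [419. 426.]
45 [234. 239.] [419. 423.]
60 [234. 246.] [419. 426.]
75 [235. 257.] [418. 422.]
90 [236. 271.] [417. 410.]
[598.97895011 256.7982705  125.7960673 ]
```

Matches about 60° of tilt, with a steady 4 N. I'll continue to nearly vertical.

Emit:
apply_moves --commands '[[[0.2, -3, 0, 3, 0], [0.2, -5, 0, 5, 0], [0.2, -7, 0, 7, 0], [0.2, -9, 0, 8, 0], [0.2, -9, 0, 8, 0]]]'

```text
time_s: 13.5
tcp_pos: [599.1, 247.9, 118.1]
eef_rot: [-3.141, 0.001, 1.563]
force: [2.0, 0.8, 4.0]
gripper_width: 65.3
grasp_force: 24.5
```

Run:
```python
from h import *
tilt();print(env.read_state()["tcp_pos"])
```

```text
green [232 269] [422 428] 9063
0 [234. 237.] [419. 417.]
10 [234. 238.] [419. 423.]
20 [234. 239.] [420. 426.]
30 [234. 237.] [419. 426.]
45 [234. 239.] [419. 423.]
60 [234. 246.] [419. 426.]
75 [235. 257.] [418. 422.]
90 [236. 271.] [417. 410.]
[599.1325014  247.92719184 118.12374151]
```

Emit:
apply_moves --commands '[[[0.4, 0, 0, 0, 0], [0.6, 0, 0, 0, 0], [0.8, 0, 0, 0, 0], [1, 0, 0, 0, 0], [1, 0, 0, 0, 0], [1, 0, 0, -15, 0], [1, 0, 0, -40, 0], [1, 0, 0, -70, 0]]]'

```text
time_s: 14.35
tcp_pos: [598.2, 248.3, 187.8]
eef_rot: [-3.139, 0.001, 1.564]
force: [0.5, -0.4, 0.0]
gripper_width: 85.5
grasp_force: 0.0
```

Emit:
apply_moves --commands '[[[1, 0, 0, -40, 0], [1, 0, 0, -70, 0], [1, 0, 0, -70, 0], [1, 0, 0, -70, 0]]]'

```text
time_s: 14.75
tcp_pos: [599.1, 248.6, 258.6]
eef_rot: [3.141, -0.0, 1.564]
force: [0.4, 0.7, -0.0]
gripper_width: 85.4
grasp_force: 0.0
```

Run:
```python
from h import *
p=np.array(env.read_state()["tcp_pos"]);print(p,env.read_state()["force"])
for nm in("wrist","side","scene"):
    c=cal(nm);I=env.snapshot(nm);cv2.imwrite(f"pics/{nm}11.png",I);box(I)
    for y in(240,248,255): print(y,*pred(c,np.array([599,y,147.]),np.pi/2))
```

```text
[599.05792761 248.64050808 258.56265423] [ 0.40196937  0.74624931 -0.03477274]
green [285 224] [376 289] 2549
240 [280. 218.] [372. 271.]
248 [280. 208.] [372. 259.]
255 [280. 200.] [372. 249.]
green [370 197] [389 206] 88
240 [369. 195.] [391. 215.]
248 [371. 193.] [392. 213.]
255 [371. 192.] [393. 212.]
green [277 173] [285 196] 120
240 [267. 170.] [288. 197.]
248 [264. 169.] [285. 196.]
255 [262. 169.] [283. 195.]
```

The tape hangs on the hook: the side, scene and wrist boxes agree with a vertical ring at height 147. Next I'll look at the board and stand from above.

Emit:
apply_moves --commands '[[[1, -10, -10, -40, 0], [1, -60, -20, -72, 0], [1, -110, -30, -72, 0], [1, -160, -40, -72, 0], [1, -210, -50, -72, 0], [1, -260, -60, -72, 0], [1, -310, -70, -72, 0], [1, -355, -79, -72, 0]]]'

```text
time_s: 15.7
tcp_pos: [518.2, -98.0, 329.2]
eef_rot: [-3.14, -0.0, 1.564]
force: [0.2, -0.1, -0.6]
gripper_width: 85.1
grasp_force: 0.0
```

Emit:
apply_moves --commands '[[[1, -40, 0, 0, 0], [1, -75, 0, 0, 0], [1, -83, 0, 0, 0], [1, -83, 0, 0, 0], [1, -83, 0, 0, 0]]]'

```text
time_s: 16.2
tcp_pos: [519.0, -177.7, 329.5]
eef_rot: [-3.14, -0.001, 1.565]
force: [-0.2, 1.0, -0.2]
gripper_width: 85.3
grasp_force: 0.0
```

```bash
cat > fit.py <<'E'
from h import *
from scipy.optimize import minimize
def segs(rects,n=60):
    P=[];T=[]
    for x0,x1,y0,y1,z in rects:
        q=np.array([[x0,y0,z],[x1,y0,z],[x1,y1,z],[x0,y1,z]],float)
        for a,b in zip(q,np.roll(q,-1,0)):
            for t in np.linspace(.06,.94,n): P.append(a+t*(b-a));T.append((b-a)/np.linalg.norm(b-a))
    return np.array(P),np.array(T)
def fit(I,c,rects,g,rng=(20,20,.15),mask=None):
    P,T=segs(rects);L=cv2.cvtColor(I,cv2.COLOR_BGR2LAB).astype(np.float32)
    def S(sig):
        B=cv2.GaussianBlur(L,(0,0),sig);return cv2.Sobel(B,-1,1,0),cv2.Sobel(B,-1,0,1)
    def sc(v,G):
        M=R.from_euler("z",v[2]).as_matrix();W=P@M.T+[v[0],v[1],0];a=proj(c,W);b=proj(c,W+2*(T@M.T))
        d=b-a;d/=np.linalg.norm(d,axis=1)[:,None];n=np.c_[-d[:,1],d[:,0]].astype(np.float32)
        mx,my=[a[:,i].astype(np.float32).reshape(-1,1) for i in(0,1)]
        gx=cv2.remap(G[0],mx,my,1).reshape(-1,3);gy=cv2.remap(G[1],mx,my,1).reshape(-1,3)
        m=np.linalg.norm(gx*n[:,:1]+gy*n[:,1:],axis=1);return -np.mean(np.minimum(m,60*1.))
    G=S(4);best=min(((sc((g[0]+dx,g[1]+dy,g[2]+da),G),(g[0]+dx,g[1]+dy,g[2]+da)) for dx in np.linspace(-1,1,11)*rng[0] for dy in np.linspace(-1,1,11)*rng[1] for da in np.linspace(-1,1,9)*rng[2]))
    v=best[1]
    for s in(2.5,1.5):
        G=S(s);r=minimize(sc,v,(G,),method="Nelder-Mead",options=dict(initial_simplex=np.array(v)+np.array([[0,0,0],[3,0,0],[0,3,0],[0,0,.03]])));v=r.x
    return v.round(3),round(r.fun,2)
BOARD=[(-32,32,-80,80,37)]
# stand in world-like axes: X=stand y, Y=-stand x
STAND=[(-60,60,-80,50,14),(-20,20,-10.01,-10,122)]
PLATE=STAND[:1]
E
python3 - <<'E'
from fit import *
import pickle
c=cal("wrist");I=env.snapshot("wrist");cv2.imwrite("pics/w12.png",I);pickle.dump(c,open("w12.pkl","wb"));go([520,-190,330],np.pi/2)
print("board",fit(I,c,BOARD,(441,-218,.19)));print("plate",fit(I,c,PLATE,(607,-154,-.03)));print("stand",fit(I,c,STAND,(607,-154,-.03)))
cs=cal("side");Is=env.snapshot("side")
print("side board",fit(Is,cs,BOARD,(441,-218,.19)));print("side plate",fit(Is,cs,PLATE,(607,-154,-.03)))
E
```

```text
shift [-12.7   0.9  -0.4] turn -0.3 | tcp [ 519.2 -177.3  329.6] yaw 1.566 t 16.25 j7 0.38
board (array([ 4.38929e+02, -2.16918e+02,  2.20000e-01]), np.float64(-53.77))
plate (array([ 6.0517e+02, -1.5087e+02, -5.2000e-02]), np.float64(-38.84))
stand (array([ 5.89042e+02, -1.40840e+02, -1.16000e-01]), np.float64(-29.6))
side board (array([ 4.43611e+02, -2.21790e+02,  2.20000e-01]), np.float64(-54.98))
side plate (array([ 6.04472e+02, -1.50884e+02, -4.90000e-02]), np.float64(-49.96))
```

Plate and board fits agree between the wrist and side cameras. Now I'll move above the board's near end.

Run:
```python
from h import *
go([426,-155,120],1.791)
```

```text
shift [ 21.6 -93.1 209.9] turn -12.9 | tcp [ 519.2 -177.3  329.8] yaw 1.566 t 16.3 j7 0.38
```

Emit:
apply_moves --commands '[[[1, 5, -25, 40, -6], [1, 12, -55, 80, -12.9], [1, 22, -93, 120, -12.9], [1, 22, -93, 160, -12.9], [1, 22, -93, 190, -12.9], [1, 22, -93, 190, -12.9], [1, 22, -93, 190, -12.9]]]'

```text
time_s: 17.0
tcp_pos: [426.5, -155.9, 140.8]
eef_rot: [-3.141, -0.0, 1.79]
force: [-0.4, -0.4, 0.5]
gripper_width: 85.4
grasp_force: 0.0
```

Run:
```python
from fit import *
c=cal("wrist");I=env.snapshot("wrist");cv2.imwrite("pics/w13.png",I)
for g in((441,-218,.22),(443,-222,.21)):
  v,s=fit(I,c,[(-32,32,20,80,37)],g,(10,10,.05));print(v,s)
print(proj(c,np.array([[441-32-17,-218+78,37],[441+32-17,-218+78,37]])))
y=np.pi/2+v[2];go([v[0]+66*np.cos(y),v[1]+66*np.sin(y),0],y)
```

```text
[ 4.38192e+02 -2.13210e+02  1.98000e-01] -43.45
[ 4.38191e+02 -2.13234e+02  1.98000e-01] -43.45
[[282.34852205 201.27764899]
 [371.83762004 220.82713227]]
shift [  8.2  -0.5 141.5] turn 1.2 | tcp [ 427.2 -156.4  141.5] yaw 1.79 t 17.05 j7 0.64
```

Run:
```python
import fit as F
from h import *
old=F.segs
def segs(r,n=60):
    P,T=old(r,n);k=P[:,1]>21;return P[k],T[k]
F.segs=segs
c=cal("wrist");I=cv2.imread("pics/w13.png")
for z in(37,18):
  v,s=F.fit(I,c,[(-32,32,20,80,z)],(441,-216,.21),(10,10,.05));print(z,v,s)
  y=np.pi/2+v[2];go([v[0]+66*np.cos(y),v[1]+66*np.sin(y),0],y)
```

```text
37 [ 4.39307e+02 -2.13863e+02  2.01000e-01] -56.33
shift [  7.4   0.3 141.5] turn 1.0 | tcp [ 427.2 -156.4  141.5] yaw 1.79 t 17.05 j7 0.64
18 [ 4.42692e+02 -2.17082e+02  2.06000e-01] -41.93
shift [  3.5   2.6 141.5] turn 0.7 | tcp [ 427.2 -156.4  141.5] yaw 1.79 t 17.05 j7 0.64
```

Emit:
apply_moves --commands '[[[1, 7, 1, 40, 1], [1, 7, 1, 80, 1], [1, 7, 1, 110, 1], [1, 7, 1, 130, 1], [1, 7, 1, 144, 1], [1, 7, 1, 144, 1]]]'

```text
time_s: 17.65
tcp_pos: [426.5, -149.5, -3.9]
eef_rot: [3.141, -0.0, 1.772]
force: [0.2, -0.5, -0.3]
gripper_width: 85.3
grasp_force: 0.0
```

Emit:
apply_moves --commands '[[[0.6, 0, 0, 0, 0], [0.4, 0, 0, 0, 0], [0.2, 0, 0, 0, 0], [0.2, 0, 0, 0, 0], [0.2, 0, 0, 0, 0]]]' --force 20

```text
time_s: 18.15
tcp_pos: [426.7, -149.9, -2.3]
eef_rot: [3.139, 0.001, 1.771]
force: [-0.2, -0.3, 7.8]
gripper_width: 63.0
grasp_force: 21.9
```

Emit:
apply_moves --commands '[[[0.2, 0, 0, -10, 0], [0.2, 0, 0, -25, 0], [0.2, 0, 0, -40, 0], [0.2, 0, 0, -55, 0], [0.2, 0, 0, -70, 0], [0.2, 0, 0, -70, 0]]]'

```text
time_s: 18.75
tcp_pos: [426.4, -149.8, 68.4]
eef_rot: [3.138, 0.002, 1.771]
force: [-0.4, 0.2, -2.7]
gripper_width: 63.3
grasp_force: 23.1
```

```bash
cat >> fit.py <<'E'
def btilt(a=14,zo=29):
    s=env.read_state();p=np.array(s["tcp_pos"]);yaw=s["eef_rot"][2];d0=np.array([np.cos(yaw),np.sin(yaw),0]);w=np.array([d0[1],-d0[0],0]);z=np.array([0,0,1.])
    G=p+[0,0,zo]
    for nm in("side","scene"):
        c=cal(nm);I=env.snapshot(nm);L=cv2.GaussianBlur(cv2.cvtColor(I,cv2.COLOR_BGR2LAB).astype(np.float32),(0,0),1.5);gx,gy=cv2.Sobel(L,-1,1,0),cv2.Sobel(L,-1,0,1);out=[]
        for t in range(0,100,5):
            th=np.radians(t);d=-d0*np.cos(th)-z*np.sin(th)   # toward end B
            n=-d0*np.sin(th)+z*np.cos(th)
            Q=[];Tn=[]
            for sx in(-32,32):
                for l in np.linspace(35,158-a,40):
                    Q.append(G+sx*w+l*d+9.5*n);Tn.append(d);Q.append(G+sx*w+l*d-9.5*n);Tn.append(d)
            for sx in np.linspace(-30,30,20):
                for h in(-9.5,9.5):Q.append(G+sx*w+(160-a)*d+h*n);Tn.append(w)
            Q=np.array(Q);Tn=np.array(Tn);A=proj(c,Q);e=proj(c,Q+2*Tn)-A;e/=np.linalg.norm(e,axis=1)[:,None];nn=np.c_[-e[:,1],e[:,0]]
            mx,my=[A[:,i].astype(np.float32).reshape(-1,1) for i in(0,1)]
            v=cv2.remap(gx,mx,my,1).reshape(-1,3)*nn[:,:1]+cv2.remap(gy,mx,my,1).reshape(-1,3)*nn[:,1:]
            out.append((round(float(np.minimum(np.linalg.norm(v,axis=1),60).mean()),1),t))
        print(nm,sorted(out)[::-1][:4])
    print("tcp",p.round(1),"F",np.round(s["force"],1),s["time_s"])
E
python3 -c "
from fit import *
btilt()"
```

```text
side [(47.7, 0), (45.8, 5), (42.1, 10), (37.1, 15)]
scene [(41.0, 0), (39.3, 5), (32.1, 30), (31.6, 35)]
tcp [ 426.4 -149.8   68.4] F [-0.4  0.2 -2.7] 18.75
```

The board is held level, so pad friction beats gravity there. I'll set it back on the strips and take only the last few millimetres of its end with the fingertips, so it can swing.

Emit:
apply_moves --commands '[[[0.2, 0, 0, 25, 0], [0.2, 0, 0, 50, 0], [0.2, 0, 0, 66, 0], [0.2, 0, 0, 71, 0], [0.2, 0, 0, 71, 0], [0.6, 0, 0, 71, 0], [1, 0, 0, 71, 0], [1, 0, 0, 71, 0]]]'

```text
time_s: 19.65
tcp_pos: [425.5, -149.7, -4.8]
eef_rot: [3.141, 0.0, 1.771]
force: [-0.1, -1.0, 0.1]
gripper_width: 85.5
grasp_force: 0.0
```

Emit:
apply_moves --commands '[[[1, 0, 0, 0, 0], [1, 8, 0, -6, 0], [1, 17, 0, -11, 0], [1, 17, 0, -11, 0], [0.4, 17, 0, -11, 0], [0.2, 17, 0, -11, 0], [0.2, 17, 0, -11, 0], [0.2, 17, 0, -11, 0]]]' --force 20

```text
time_s: 20.45
tcp_pos: [422.2, -132.8, 6.5]
eef_rot: [3.141, -0.0, 1.771]
force: [-0.2, 2.0, 7.6]
gripper_width: 62.6
grasp_force: 20.0
```

Emit:
apply_moves --commands '[[[0.2, 0, 0, 0, 0], [0.2, 0, 0, -5, 0], [0.2, 0, 0, -15, 0], [0.2, 0, 0, -25, 0], [0.2, 0, 0, -35, 0], [0.2, 0, 0, -45, 0], [0.2, 0, 0, -45, 0]]]'

```text
time_s: 21.15
tcp_pos: [422.7, -133.0, 52.7]
eef_rot: [3.14, 0.001, 1.771]
force: [0.5, -0.4, -1.2]
gripper_width: 62.2
grasp_force: 22.3
```

```bash
python3 -c "
from fit import *
btilt(-3,22)"
```

```text
side [(49.1, 10), (48.7, 15), (46.0, 20), (42.4, 25)]
scene [(41.9, 15), (38.4, 20), (36.9, 10), (27.6, 35)]
tcp [ 422.7 -133.    52.7] F [ 0.5 -0.4 -1.2] 21.15
```

It pivots: about 15° of tilt, with the far end still resting. I'll lift on.

Emit:
apply_moves --commands '[[[0.2, 0, 0, -15, 0], [0.2, 0, 0, -30, 0], [0.2, -3, 0, -45, 0], [0.2, -6, 0, -60, 0], [0.2, -10, 0, -75, 0], [0.2, -15, 0, -90, 0], [0.2, -20, 0, -105, 0], [0.2, -20, 0, -105, 0]]]'

```text
time_s: 22.05
tcp_pos: [426.8, -153.3, 157.1]
eef_rot: [3.14, 0.001, 1.771]
force: [0.5, 0.2, -2.4]
gripper_width: 61.8
grasp_force: 22.3
```

```bash
python3 -c "
from fit import *
btilt(-3,22)"
```

```text
side [(53.0, 60), (50.0, 65), (47.1, 55), (41.7, 70)]
scene [(38.5, 65), (36.6, 60), (32.7, 85), (31.9, 80)]
tcp [ 426.8 -153.3  157.1] F [ 0.5  0.2 -2.4] 22.05
```

Run:
```python
from fit import *
go([430,-30,200],1.521);go([607,-35,200],1.521)
```

```text
shift [119.   28.5 -44.4] turn 14.3 | tcp [ 425.7 -152.2  155.6] yaw 1.771 t 22.15 j7 0.62
shift [ 78.8 200.9 -44.5] turn 14.3 | tcp [ 425.7 -152.2  155.6] yaw 1.771 t 22.15 j7 0.62
```

Emit:
apply_moves --commands '[[[0.2, 15, 3, -15, 2], [0.2, 40, 8, -32, 4], [0.2, 65, 15, -45, 6], [0.2, 90, 25, -45, 8], [0.2, 112, 40, -45, 11], [0.2, 115, 65, -45, 14], [0.2, 110, 92, -45, 14.3], [0.2, 105, 118, -45, 14.3]]]'

```text
time_s: 22.95
tcp_pos: [521.0, -24.8, 199.7]
eef_rot: [-3.139, -0.0, 1.523]
force: [0.3, -1.0, -2.2]
gripper_width: 61.9
grasp_force: 22.6
```

Run:
```python
from fit import *
go([607,-35,200],1.521)
```

```text
shift [-6.1 86.4 -0.5] turn 0.1 | tcp [521.  -24.8 199.7] yaw 1.523 t 22.95 j7 0.08
```

Emit:
apply_moves --commands '[[[0.2, -1, 25, 0, 0], [0.2, -3, 50, 0, 0], [0.2, -5, 72, 0, 0], [0.2, -6, 85, 0, 0], [0.2, -6, 85, 10, 0], [0.2, -6, 85, 20, 0], [0.2, -6, 85, 25, 0], [0.2, -6, 85, 25, 0]]]'

```text
time_s: 23.75
tcp_pos: [603.8, -35.9, 174.7]
eef_rot: [-3.138, -0.0, 1.522]
force: [0.5, 0.4, -1.3]
gripper_width: 61.8
grasp_force: 23.0
```

Run:
```python
from fit import *
btilt(-3,22)
c=cal("side");I=env.snapshot("side");print(fit(I,c,PLATE,(605,-151,-.05),(6,6,.05)))
# board long axis straight (wrist view): end A top face edge
```

```text
side [(55.1, 65), (53.5, 70), (50.1, 60), (45.4, 75)]
scene [(39.9, 65), (36.0, 70), (31.5, 60), (28.1, 75)]
tcp [603.8 -35.9 174.7] F [ 0.5  0.4 -1.3] 23.75
(array([ 6.04566e+02, -1.50862e+02, -4.80000e-02]), np.float64(-50.04))
```

Emit:
apply_moves --commands '[[[0.2, -15, 3, 5, 0], [0.2, -30, 7, 10, 0], [0.2, -42, 7, 15, 0], [0.2, -52, 7, 15, 0], [0.2, -62, 7, 15, 0], [0.2, -72, 7, 15, 0], [0.2, -82, 7, 15, 0], [0.2, -82, 7, 15, 0]]]'

```text
time_s: 24.7
tcp_pos: [608.2, -120.7, 161.5]
eef_rot: [3.141, 0.001, 1.519]
force: [-0.3, -0.8, -2.4]
gripper_width: 61.7
grasp_force: 22.1
```

Run:
```python
from fit import *
btilt(-3,22);go([605.3,-144,160],1.521)
```

```text
side [(52.1, 75), (48.2, 80), (45.4, 70), (41.4, 85)]
scene [(30.9, 75), (28.8, 85), (27.5, 90), (26.5, 50)]
tcp [ 608.2 -120.7  161.5] F [-0.3 -0.8 -2.4] 24.7
shift [-25.7  -1.8   1.2] turn 0.0 | tcp [ 608.4 -118.4  161.3] yaw 1.521 t 24.8 j7 0.25
```

Tilt is now about 76° and the push force stays small. Continuing towards the backrest.

Emit:
apply_moves --commands '[[[0.2, -5, -1, 0, 0], [0.2, -10, -2, 0, 0], [0.2, -15, -2, 0, 0], [0.2, -20, -2, 0, 0], [0.2, -23, -2, 0, 0], [0.2, -25, -2, 0, 0], [0.2, -25, -2, 0, 0]]]'

```text
time_s: 25.5
tcp_pos: [605.3, -144.1, 161.5]
eef_rot: [3.141, 0.0, 1.521]
force: [-0.2, -0.4, -0.3]
gripper_width: 51.6
grasp_force: 0.0
```

Run:
```python
from fit import *
btilt(-3,22)
```

```text
side [(44.8, 80), (42.0, 75), (39.3, 85), (38.9, 45)]
scene [(35.6, 85), (35.4, 95), (33.4, 80), (30.9, 90)]
tcp [ 605.3 -144.1  161.5] F [-0.2 -0.4 -0.3] 25.5
```

The grip width fell to 52 with no grasp force, so the board has slipped out of the fingertips. I'll find its pose numerically.

```bash
cat >> fit.py <<'E'
def stand_fit(full=False,names=("side","scene"),save=None):
    f=np.array([.05,.99875,0]);w=np.array([.99875,-.05,0]);z=np.array([0,0,1.])
    data=[]
    for nm in names:
        c=cal(nm);I=env.snapshot(nm)
        if save:cv2.imwrite(f"pics/{nm}{save}.png",I)
        L=cv2.GaussianBlur(cv2.cvtColor(I,cv2.COLOR_BGR2LAB).astype(np.float32),(0,0),1.2);data.append((c,cv2.Sobel(L,-1,1,0),cv2.Sobel(L,-1,0,1)))
    def sc(v):
        x,y,b,t,ya=v;th=np.radians(t);M=R.from_euler("z",ya).as_matrix()
        F,W=M@f,M@w;d=F*np.cos(th)+z*np.sin(th);n=-F*np.sin(th)+z*np.cos(th)  # d up to top A
        C=np.array([x,y,b]);Q=[];T=[]
        for sx in(-32,32):
            for h in(-9.5,9.5):
                for l in np.linspace(5,155,40):Q.append(C+sx*W+h*n+l*d);T.append(d)
        for l in(0,160):
            for h in(-9.5,9.5):
                for sx in np.linspace(-30,30,16):Q.append(C+sx*W+h*n+l*d);T.append(W)
        Q=np.array(Q);T=np.array(T);s=0
        for c,gx,gy in data:
            A=proj(c,Q);e=proj(c,Q+2*T)-A;e/=np.linalg.norm(e,axis=1)[:,None]
            mx,my=[A[:,i].astype(np.float32).reshape(-1,1) for i in(0,1)]
            g=cv2.remap(gx,mx,my,1).reshape(-1,3)*-e[:,1:]+cv2.remap(gy,mx,my,1).reshape(-1,3)*e[:,:1]
            s+=np.minimum(np.linalg.norm(g,axis=1),60).mean()
        return -s
    res=sorted((sc((605,y,b,t,0)),y,b,t) for y in range(-165,-95,5) for b in(14,18,24) for t in range(40,125,5))[:4]
    for r in res[:3]:print(np.round(r,1))
    r=minimize(sc,(605,*res[0][1:],0.),method="Nelder-Mead",options=dict(maxiter=250,initial_simplex=np.array((605,*res[0][1:],0.))+np.vstack([np.zeros(5),np.diag([4,4,4,5,.06])])))
    print("fit x,y,bottom,tilt,yaw",r.x.round(2),round(r.fun,1))
    return r.x
E
python3 - <<'E'
from fit import *
s=env.read_state();print(s["gripper_width"],s["grasp_force"],s["force"],s["time_s"]);stand_fit(save="20");stand_fit(names=("wrist",),save="20")
E
```

```text
51.223877021433495 0.0 [-1.04090333  0.6628219  -0.23570771] 25.6
[ -88.8 -155.    24.    85. ]
[ -87.7 -155.    18.    85. ]
[ -86.8 -155.    14.    85. ]
fit x,y,bottom,tilt,yaw [ 604.22 -153.54   23.81   85.97    0.  ] -89.9
[ -22.8 -110.    14.    85. ]
[ -21.3 -110.    18.    85. ]
[ -19.8 -145.    24.    85. ]
fit x,y,bottom,tilt,yaw [ 608.99 -110.24    3.84   84.47   -0.  ] -30.2
```

The fit puts it nearly upright in front of the backrest, with the fingers just above it. I'll raise the gripper and re-check.

Emit:
apply_moves --commands '[[[0.2, 0, 0, -10, 0], [0.2, 0, 0, -30, 0], [0.2, 0, 0, -50, 0], [0.2, 0, 0, -50, 0], [0.2, 0, 0, -50, 0]]]'

```text
time_s: 26.25
tcp_pos: [605.3, -143.4, 211.8]
eef_rot: [3.14, 0.0, 1.522]
force: [0.5, -0.7, -0.6]
gripper_width: 51.2
grasp_force: 0.0
```

Run:
```python
from fit import *
stand_fit(save="21");stand_fit(names=("side",));stand_fit(names=("scene",));stand_fit(names=("wrist",),save="21");go([605.3,-144,160],1.521)
c=cal("wrist");print(proj(c,[[573,-141,174],[637,-145,174],[573,-160,174],[637,-164,174]]).round())
```

```text
[ -86.7 -150.    24.    90. ]
[ -86.5 -150.    18.    90. ]
[ -86.1 -150.    14.    90. ]
fit x,y,bottom,tilt,yaw [ 6.0267e+02 -1.5071e+02  2.0630e+01  8.9100e+01 -1.0000e-02] -90.2
[ -50.2 -145.    24.   100. ]
[ -49.6 -150.    24.    90. ]
[ -49.6 -165.    24.    85. ]
fit x,y,bottom,tilt,yaw [ 6.0401e+02 -1.4512e+02  2.8070e+01  9.9220e+01  1.8000e-01] -53.5
[ -41.6 -150.    14.    90. ]
[ -41.1 -125.    14.   100. ]
[ -40.1 -125.    18.   100. ]
fit x,y,bottom,tilt,yaw [ 6.0891e+02 -1.4973e+02  7.8400e+00  8.9980e+01 -2.0000e-02] -43.2
[ -29.8 -110.    24.    85. ]
[ -25.2 -110.    18.    85. ]
[ -25.2 -110.    14.    85. ]
fit x,y,bottom,tilt,yaw [ 606.41 -111.49   20.24   84.77    0.  ] -32.4
shift [-0.7  0.7 50.4] turn 0.0 | tcp [ 604.7 -143.2  210.4] yaw 1.522 t 26.5 j7 0.28
[[268. 265.]
 [386. 267.]
 [271. 297.]
 [386. 299.]]
```

It's standing upright. I'll back off for a clear wrist view and measure the board's top against the plate.

Emit:
apply_moves --commands '[[[0.2, 10, 0, -40, 0], [0.2, 35, 0, -80, 0], [0.2, 50, 0, -100, 0], [0.2, 50, 0, -100, 0], [0.2, 50, 0, -100, 0]]]'

```text
time_s: 27.0
tcp_pos: [607.4, -93.5, 310.6]
eef_rot: [-3.141, 0.0, 1.522]
force: [0.0, -0.8, 0.4]
gripper_width: 51.3
grasp_force: 0.0
```

Run:
```python
from fit import *
c=cal("wrist");I=env.snapshot("wrist");cv2.imwrite("pics/w22.png",I)
print("top",fit(I,c,[(-32,32,-9.5,9.5,174)],(604,-151,-.05),(12,15,.1)))
print("plate",fit(I,c,PLATE,(605,-151,-.05),(8,8,.05)))
print(proj(c,[[605,-151,174],[605,-151,14],[545,-101,14],[665,-101,14],[585,-161,122]]).round());go([605,-151,280],1.521)
# vertical profile through the column at board top, L channel
g=I.astype(int)
u=int(proj(c,[[605,-151,174]])[0,0])
for uu in (u-30,u,u+30): print(uu,[(v,*g[v,uu]) for v in range(200,340,5)])
```

```text
top (array([ 5.96813e+02, -1.46668e+02,  2.80000e-02]), np.float64(-53.05))
plate (array([ 6.03944e+02, -1.52208e+02, -4.90000e-02]), np.float64(-42.89))
[[327. 289.]
 [327. 236.]
 [275. 198.]
 [375. 194.]
 [307. 278.]]
shift [-56.9   1.   29.9] turn 0.0 | tcp [606.9 -94.1 309.9] yaw 1.521 t 27.05 j7 0.17
296 [(200, np.int64(149), np.int64(199), np.int64(220)), (205, np.int64(149), np.int64(199), np.int64(220)), (210, np.int64(150), np.int64(199), np.int64(220)), (215, np.int64(150), np.int64(199), np.int64(220)), (220, np.int64(149), np.int64(198), np.int64(220)), (225, np.int64(150), np.int64(198), np.int64(220)), (230, np.int64(50), np.int64(74), np.int64(91)), (235, np.int64(50), np.int64(76), np.int64(93)), (240, np.int64(53), np.int64(81), np.int64(99)), (245, np.int64(57), np.int64(84), np.int64(104)), (250, np.int64(63), np.int64(93), np.int64(114)), (255, np.int64(68), np.int64(98), np.int64(119)), (260, np.int64(65), np.int64(98), np.int64(119)), (265, np.int64(67), np.int64(100), np.int64(123)), (270, np.int64(70), np.int64(105), np.int64(128)), (275, np.int64(83), np.int6
[... 2849 characters left out ...]
nt64(193), np.int64(214)), (275, np.int64(140), np.int64(189), np.int64(210)), (280, np.int64(137), np.int64(186), np.int64(208)), (285, np.int64(135), np.int64(183), np.int64(206)), (290, np.int64(133), np.int64(180), np.int64(203)), (295, np.int64(140), np.int64(177), np.int64(197)), (300, np.int64(141), np.int64(170), np.int64(191)), (305, np.int64(131), np.int64(167), np.int64(192)), (310, np.int64(110), np.int64(157), np.int64(188)), (315, np.int64(109), np.int64(154), np.int64(184)), (320, np.int64(113), np.int64(160), np.int64(191)), (325, np.int64(100), np.int64(148), np.int64(182)), (330, np.int64(99), np.int64(148), np.int64(181)), (335, np.int64(95), np.int64(144), np.int64(180))]
```

Run:
```python
from fit import *
c=cal("wrist");I=cv2.imread("pics/w22.png")
h=cv2.cvtColor(I,cv2.COLOR_BGR2HSV)
m=(I[...,2]<140)&(I[...,2]>70)&(I[...,0]<85)&(I[...,2]>I[...,0]+25)
for v in range(226,276,8):
    u=np.nonzero(m[v,180:460])[0]+180;print(v,u.min() if len(u) else None,u.max() if len(u) else None,len(u))
for v in(282,290):
    print(v,[(u,*map(int,I[v,u])) for u in range(225,400,8)])
print(proj(c,[[573,-141,174],[637,-144,174],[573,-140,14],[637,-143,14],[585,-161,122],[625,-163,122]]).round())
```

```text
226 343 343 1
234 293 346 54
242 290 347 58
250 288 349 62
258 286 350 65
266 284 352 69
274 281 312 31
282 [(225, 171, 181, 186), (233, 176, 186, 190), (241, 179, 190, 193), (249, 182, 192, 195), (257, 181, 190, 193), (265, 182, 191, 194), (273, 183, 192, 195), (281, 108, 156, 187), (289, 106, 154, 185), (297, 105, 154, 187), (305, 105, 153, 184), (313, 110, 158, 188), (321, 103, 151, 182), (329, 107, 155, 187), (337, 109, 156, 186), (345, 111, 157, 189), (353, 98, 149, 183), (361, 140, 188, 209), (369, 145, 193, 214), (377, 123, 161, 189), (385, 171, 184, 191), (393, 176, 186, 191)]
290 [(225, 159, 175, 186), (233, 173, 185, 190), (241, 178, 188, 191), (249, 177, 188, 191), (257, 178, 187, 191), (265, 177, 188, 192), (273, 181, 191, 194), (281, 109, 156, 186), (289, 109, 157, 187), (297, 112, 158, 188), (305, 108, 155, 185), (313, 109, 157, 187), (321, 101, 150, 183), (329, 109, 156, 188), (337, 102, 147, 178), (345, 104, 154, 188), (353, 115, 162, 191), (361, 140, 187, 209), (369, 144, 193, 213), (377, 121, 160, 187), (385, 136, 167, 190), (393, 148, 172, 189)]
[[288. 279.]
 [366. 279.]
 [301. 228.]
 [353. 228.]
 [307. 277.]
 [349. 277.]]
```

The wrist view puts the board about 8 mm left of centre and slightly skewed. I'll take it properly by its edges and correct it.

Run:
```python
from fit import *
go([596.7,-148.5,118],1.521)
```

```text
shift [-54.8  -7.1 191.9] turn 0.0 | tcp [606.9 -94.1 309.9] yaw 1.521 t 27.05 j7 0.17
```

Emit:
apply_moves --commands '[[[1, -25, -5, 0, -3], [1, -54, -7, 10, -3], [1, -54, -7, 40, -3], [1, -54, -7, 80, -3], [1, -54, -7, 110, -3], [1, -54, -7, 110, -3]]]'

```text
time_s: 27.65
tcp_pos: [594.2, -147.1, 195.5]
eef_rot: [-3.131, -0.002, 1.572]
force: [-0.1, 0.2, -0.0]
gripper_width: 85.4
grasp_force: 0.0
```

Run:
```python
from fit import *
c=cal("wrist");I=env.snapshot("wrist");cv2.imwrite("pics/w23.png",I)
v,s=fit(I,c,[(-32,32,-9.5,9.5,174)],(597,-148,0),(12,10,.1));print("top",v,s);go([*v[:2],118],1.571+v[2])
```

```text
top [ 5.97382e+02 -1.51164e+02  1.50000e-02] -43.59
shift [-3.6  2.  80.5] turn -0.8 | tcp [ 595.9 -147.6  198.5] yaw 1.572 t 27.7 j7 0.34
```

Emit:
apply_moves --commands '[[[1, -2, 1, 0, -0.5], [1, -2, 1, 25, -0.5], [1, -2, 1, 45, -0.5], [1, -2, 1, 60, -0.5], [1, -2, 1, 72, -0.5], [1, -2, 1, 80, -0.5], [1, -2, 1, 80, -0.5]]]'

```text
time_s: 28.4
tcp_pos: [598.9, -149.2, 121.1]
eef_rot: [-3.141, 0.0, 1.583]
force: [-0.7, 0.6, 0.2]
gripper_width: 85.4
grasp_force: 0.0
```

Emit:
apply_moves --commands '[[[0.7, 0, 0, 0, 0], [0.6, 0, 0, 0, 0], [0.4, 0, 0, 0, 0], [0.2, 0, 0, 0, 0], [0.2, 0, 0, 0, 0]]]' --force 30

```text
time_s: 28.9
tcp_pos: [599.3, -149.3, 122.2]
eef_rot: [3.14, 0.0, 1.583]
force: [-2.0, 0.8, 6.6]
gripper_width: 63.6
grasp_force: 32.8
```

Run:
```python
from fit import *
s=env.read_state();print(s["gripper_width"],s["grasp_force"],np.round(s["force"],1))
go([604.5,-150.5,121],1.521)
```

```text
63.61514817213297 32.82625615596771 [-2.   0.8  6.6]
shift [-1.3  5.2  1.2] turn 3.5 | tcp [ 599.3 -149.3  122.2] yaw 1.583 t 28.9 j7 0.37
```

Emit:
apply_moves --commands '[[[0.2, 0, 0, -3, 0], [0.2, 2, 0, -7, 0], [0.2, 4, 2, -7, 1.5], [0.2, 4, 4, -7, 3], [0.2, 4, 5, -7, 3.5], [0.2, 4, 5, -7, 3.5]]]'

```text
time_s: 29.5
tcp_pos: [604.0, -144.9, 127.9]
eef_rot: [-3.141, 0.0, 1.521]
force: [0.5, 1.3, -1.9]
gripper_width: 63.5
grasp_force: 33.7
```

Emit:
apply_moves --commands '[[[0.2, -2, 0, 0, 0], [0.2, -4, 0, 0, 0], [0.2, -6, 0, 0, 0], [0.2, -6, 0, 0, 0]]]'

```text
time_s: 29.9
tcp_pos: [603.4, -151.7, 128.2]
eef_rot: [-3.142, 0.0, 1.521]
force: [0.6, 1.6, -2.1]
gripper_width: 64.1
grasp_force: 33.7
```

Run:
```python
from fit import *
s=env.read_state();print(s["gripper_width"],s["grasp_force"],np.round(s["force"],1))
go([604.5,-150.5,121],1.521);stand_fit(save="24")
```

```text
64.05128413872066 33.672539591789246 [ 0.6  1.6 -2.1]
shift [1.3 1.  7.2] turn -0.0 | tcp [ 603.4 -151.7  128.2] yaw 1.521 t 29.9 j7 0.32
[ -86.4 -145.    18.   100. ]
[ -86.4 -160.    14.    85. ]
[ -86.3 -150.    18.    90. ]
fit x,y,bottom,tilt,yaw [ 6.0691e+02 -1.4571e+02  1.9590e+01  9.9940e+01  3.0000e-02] -88.2
```

Emit:
apply_moves --commands '[[[0.2, -1, 1, 0, 0], [0.2, -2, 1, 0, 0], [0.2, -2, 1, 0, 0]]]'

```text
time_s: 30.3
tcp_pos: [604.6, -153.1, 128.2]
eef_rot: [3.142, -0.0, 1.522]
force: [0.1, -0.1, -2.1]
gripper_width: 63.4
grasp_force: 33.7
```

Emit:
apply_moves --commands '[[[0.2, -1, 0, 0, 0], [0.2, -2, 0, 0, 0], [0.2, -2, 0, 0, 0]]]'

```text
time_s: 30.6
tcp_pos: [604.5, -153.5, 128.3]
eef_rot: [-3.141, -0.002, 1.523]
force: [-0.5, 4.6, 0.0]
gripper_width: 63.7
grasp_force: 33.9
```

Emit:
apply_moves --commands '[[[0.2, 1, 0, 2, 0], [0.2, 1, 0, 4, 0], [0.2, 1, 0, 6, 0], [0.2, 1, 0, 6, 0]]]'

```text
time_s: 31.0
tcp_pos: [604.7, -153.4, 122.3]
eef_rot: [3.141, -0.001, 1.522]
force: [0.3, 5.3, 2.0]
gripper_width: 63.7
grasp_force: 34.0
```

Emit:
apply_moves --commands '[[[0.2, 0, 0, 1, 0], [0.2, 0, 0, 2, 0], [0.2, 0, 0, 2, 0]]]'

```text
time_s: 31.3
tcp_pos: [604.7, -153.4, 122.2]
eef_rot: [3.14, -0.001, 1.522]
force: [-4.4, 6.6, 14.6]
gripper_width: 63.3
grasp_force: 35.8
```

Emit:
apply_moves --commands '[[[0.2, 0, 0, -2, 0], [0.6, 0, 0, -2, 0], [0.8, 0, 0, -2, 0], [1, 0, 0, -2, 0], [1, 0, 0, -2, 0], [1, 0, 0, -12, 0], [1, 0, 0, -35, 0], [1, 0, 0, -65, 0]]]'

```text
time_s: 32.1
tcp_pos: [603.7, -154.0, 185.4]
eef_rot: [-3.139, -0.0, 1.521]
force: [-0.0, 0.1, 0.6]
gripper_width: 85.6
grasp_force: 0.0
```

Emit:
apply_moves --commands '[[[1, 10, 0, -40, 0], [1, 40, 0, -80, 0], [1, 62, 0, -122, 0], [1, 62, 0, -122, 0], [1, 62, 0, -122, 0]]]'

```text
time_s: 32.6
tcp_pos: [607.9, -91.8, 308.9]
eef_rot: [3.139, 0.0, 1.523]
force: [-1.0, -0.6, 0.1]
gripper_width: 85.0
grasp_force: 0.0
```

Run:
```python
from fit import *
c=cal("wrist");I=env.snapshot("wrist");cv2.imwrite("pics/w25.png",I)
print("top",fit(I,c,[(-32,32,-9.5,9.5,174)],(604,-151,-.04),(8,8,.08)))
print("plate",fit(I,c,PLATE,(605,-151,-.05),(6,6,.04)))
m=(I[...,2]<140)&(I[...,2]>60)&(I[...,0]<85)&(I[...,2]>I[...,0]+25)
for v in range(200,300,8):
    u=np.nonzero(m[v,180:460])[0]+180;print(v,u.min() if len(u) else None,u.max() if len(u) else None,len(u))
print(proj(c,[[573,-139.4,174],[637,-142.6,174],[573,-139.4,14],[637,-142.6,14]]).round())
u=320;print([(v,*map(int,I[v,u])) for v in range(215,240,2)],[(v,*map(int,I[v,u])) for v in range(262,310,3)])
stand_fit(save="25");s=env.read_state();print(s["tcp_pos"],s["time_s"])
for nm in("side","scene"):box(env.snapshot(nm))
```

```text
top (array([ 6.02289e+02, -1.48812e+02, -4.80000e-02]), np.float64(-53.83))
plate (array([ 6.03992e+02, -1.52641e+02, -4.80000e-02]), np.float64(-40.37))
200 None None 0
208 None None 0
216 None None 0
224 None None 0
232 297 348 52
240 295 350 56
248 293 352 60
256 291 353 63
264 289 355 67
272 287 357 71
280 None None 0
288 None None 0
296 None None 0
[[286. 281.]
 [364. 281.]
 [299. 230.]
 [351. 230.]]
[(215, 137, 184, 206), (217, 137, 185, 206), (219, 137, 185, 206), (221, 137, 184, 206), (223, 137, 184, 206), (225, 137, 185, 206), (227, 136, 185, 206), (229, 133, 181, 202), (231, 76, 111, 130), (233, 43, 66, 82), (235, 43, 66, 83), (237, 46, 70, 87), (239, 48, 72, 90)] [(262, 60, 91, 113), (265, 64, 94, 117), (268, 62, 94, 117), (271, 64, 97, 119), (274, 65, 99, 123), (277, 68, 102, 126), (280, 85, 126, 153), (283, 97, 144, 174), (286, 102, 149, 180), (289, 99, 146, 178), (292, 102, 150, 181), (295, 99, 147, 178), (298, 104, 152, 183), (301, 117, 170, 198), (304, 125, 181, 207), (307, 122, 177, 204)]
[ -88.8 -150.    14.    90. ]
[ -87.5 -165.    14.    85. ]
[ -86.9 -125.    18.   100. ]
fit x,y,bottom,tilt,yaw [ 6.0570e+02 -1.5124e+02  1.5900e+01  9.0300e+01  1.0000e-02] -90.6
[606.71495522 -92.94919655 306.15510514] 32.75
green [370 197] [389 206] 85
green [277 173] [285 195] 120
```

The board is upright, square to the stand (yaw −0.048 for both), about 2 mm off centre, and met the backrest with 5 N before release. The tape still hangs in the same place and the arm is clear, so I'm handing in.

```bash
python3 -c "
from rig import env
print(env.sign_off())"
```

```text
the job is handed in; nothing more can be done
None
```

I handed the job in at about 33 s: the hook is swung out to its stop with the tape hanging on it, and the board stands upright and square against the backrest, about 2 mm off centre; the board slipped from the grip once on the way and I re-gripped it, and I kept clear of the jar, charger and brush but did not re-check them at the end.

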